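# Clamp a dopped stone in the transfer jig

## Robot

A 6-joint arm with a two-finger parallel gripper is mounted at the origin on the work surface. World frame = base frame: x ahead of the robot, y to its left, z up, the work surface at z = 0. Lengths are in m, angles in rad, forces in N, time in s.
With the tool pointing down it reaches from about 0.325 to 0.85 m from the base axis. Payload 4.4 kg.
Tool frame: the origin (TCP) lies on the centre line of the jaws, within the pads' length; the fingertips stand finger_overhang ahead of it and the grasp point (between the pads) is the TCP (finger_overhang is the distance from the TCP to the fingertips, in m); z points along the fingers, y is the line along which they close (so a half turn about z gives the same grasp; the last joint's range is limited). The gripper opens to 94 mm and grips with 3 to 60 N. Pads are 16 mm wide; open, the fingers measure 119 mm over their backs; the gripper's body (75 mm by 177 mm) begins 78 mm behind the grasp point.
Start: joints at [1.19, 0.207, 1.542, -0, 1.393, -0.15], TCP at [0.131, 0.56, 0.224] pointing down, gripper open.
Joint ranges: [-2.73, 2.73], [-0.86, 2.22], [0.23, 2.46], [-1.11, 4.25], [0.08, 2.63], [-2.82, 2.82]. Speed limits (rad/s): [2.79, 2.79, 3.14, 3.14, 3.14, 3.14].

## Interface

Orientations are given as a rotation vector (axis times angle).
In Python, from cell import state, camera, job_done, finger_overhang gives the robot as it stands. The module is installed in compiled form; this text tells all that it offers.
- The arm moves only by the shell command python3 -m creep 'ROWS' [FORCE]. ROWS is JSON, a list of rows, each an object of numbers: "x", "y", "z": the shift along the tool's x, y, z in units of 15 cm (1.0 is 15 cm); "yaw": the turn about the tool's z in units of 90 degrees (1.0 is 90 degrees); "jaw": the opening, from -1 (shut) to 1 (fully open). In form: [{"x": .., "y": .., "z": .., "yaw": .., "jaw": ..}, ...]. A call has 1 to 8 rows; each row is the pose to reach, as a shift and turn from the pose commanded when the call began, along the tool's axes at that moment; what a row does not reach only later rows make up. A row lasts 1/10 s, in which the tool goes at most 50 mm and 8.59 degrees, less where a joint would pass 70% of its speed; a pose out of reach is approached as far as the arm can. A call with a number of a shift or a turn outside -1 to 1 is refused whole. A call with a gripper value outside its range is refused whole. The fingers move at their own pace and stop on an object; FORCE is the grip in N (left out, the last holds). Time passes only in rows, so rows that repeat a pose let the fingers close. It gives the time, the measured TCP pose, the force, the opening and the grip force at its end, in the units of the state.
- state(): the state, without advancing time (a new reading comes with each control period).
- camera(name): name is "scene" or "top" or "wrist"; returns a dict with "color" (400x640x3 uint8, blue, green, red), "intrinsics" (3x3 intrinsics, pixels), "cam_to_world" (4x4, takes a point from camera to world coordinates); the wrist camera has in their place "T_tool_cam" (4x4, takes a point from camera to tool coordinates, whose origin is the TCP and whose axes are the flange's). Camera axes: x right, y down, z forward; pixel columns grow to the right and rows downward; lengths in m; the calibration is good to about 2 mm. A picture is of the moment at which its call begins: read the wrist's pose just before it. There is no depth.
- job_done(): hands the job in; it is judged then, once.
The state is a dict: "clock": time; "qpos": joint angles; "qd": joint speeds; "joint_torque": joint torques, N m; "tcp_pos": TCP position; "tool_rot": TCP orientation; "ft_force": force on the tool from outside, world axes, zero at the start; "ft_torque": the same for the moment, N m; "finger_gap": finger opening in m; "finger_force": force on a finger pad.
Only numpy, scipy, OpenCV 4.12 (cv2) and the standard library are available. Lean on these libraries where they do the work, as an engineer would, in place of code of your own. Each camera call takes 0.05 s, during which the arm holds its last target. There are 200 camera calls.

## Task

Take the dop quill with the stone out of the rack, lay it down on the bench and let go, then take it again by the middle of its handle and lay it in the jig's cradles with its stone towards the sliding head. Push the sliding head gently up until its nose bears on the stone and the quill's tail is fully home against the fixed head stop, then flip the cam lever down to lock the head. Leave the other things in place.

Things in the scene. Friction and masses are not known exactly. Their poses are not given: they have to be found in the camera images.
- quill: dop quill 160 mm long, 130 g, lying level in one of the rack's slots, tail inside, all from x = -12 mm forward sticking out. Origin on its long axis, 80 mm from either end; x along the axis to the stone. Square handle 22 x 22 mm from x = -80 (flat tail) to 30 mm, shaft 14 mm thick to x = 62, brass cup and green stone (21 mm thick at most) to x = 80
- stone_tip (a point): front of the stone, on the quill's axis, 80 mm from its origin
- tail_end (a point): centre of the flat tail end of the quill
- grip_middle (a point): point on the quill's axis 35 mm behind its origin, towards the tail (near its centre of mass): the middle of the stretch of handle that stays free, on both sides, in the jig
- rack: dark wooden block 80 x 124 mm, 66 mm high, fixed, origin at the centre of its underside. Two slots 25 mm wide along its x, at y = -26.5 and +26.5 mm, closed at +x, open at -x, floor 40 mm above the bench; their walls reach the top, so a bar cannot be gripped inside them
- blank: short spare quill without shaft or stone, a 22 x 22 x 68 mm aluminium bar wholly inside the rack's other slot; to be left there. Its origin lies on its axis 80 mm ahead of its tail end, outside the bar; x as for the quill
- jig: transfer jig: fixed grey bed 100 (x) x 360 (y) x 20 mm, origin under its centre, +y along the slide to the head stop (face at y = 165 mm, top 75 mm high). Two cradles at x = 0, y = 25 to 95 and 145 to 165 mm: open-topped channels 26.5 mm wide, floor 45 mm up, walls to 67, flared lips to 78 mm up, 46 mm apart. Between them (y = 95 to 145) the handle is free on both sides down to the bed
- head_face (a point): centre of the head stop's face at the height of the quill's axis when it lies home (56 mm above the bench, its tail here, its origin at y = 85 mm of the jig, stone to -y); axes as the jig's
- carriage (a joint): travel of the sliding head in m towards the head stop (jig +y), 0 (fully back) to 0.078; at 0.070 its nose meets the stone of a quill that is fully home. It slides with 2 N of friction while the lever is up and is held fast once the lever is down
- nose_tip (a point): tip of the brass nose (18 mm thick, 20 mm long) of the sliding head, on the quill's axis; axes as the jig's. The head's block is 60 x 60 mm, top 70 mm above the bench, its front 20 mm behind the nose tip
- tab_top (a point): centre of the top edge of the upright push tab on the sliding head, 108 mm above the bench; 40 mm wide (jig x), 12 mm thick (jig y), standing 37 mm over the block. It can be pinched or pushed from behind (from the -y side)
- lever (a joint): angle of the cam lever on the sliding head's side facing the jig's -x, in rad: 0 is up and free (70 degrees above level, leaning to the jig's -x); it swings down towards the jig's -x to 1.15 (4 degrees above level), locked. The cam bites in the second half of the swing
- lever_tip (a point): centre of the round knob (22 mm) at the end of the lever, 95 mm from its hinge
- lever_hinge (a point): point on the lever's hinge axis, which runs along the jig's y, 41.5 mm above the bench
- pot: bystander: small open green glass pot, 64 mm wide, 50 mm high
- cone: bystander: dark steel cone 75 mm high
- brush: bystander: brush 170 mm long, lying
- dropper: bystander: small white bottle, 75 mm high
- gauge: bystander: brass bar 110 x 30 x 12 mm, lying
- driver: bystander: screwdriver 160 mm long, lying
Mind the look-alikes: they are no part of the job. Of the things shaped like the quill, the aluminium one is meant.

How it is judged:
By the outcome, as a careful person would: the job done as asked, in the order asked, and still so for the second after the job is handed in, with the robot touching nothing.
It also fails if it takes over 67 s, if anything falls off the work surface, if the arm or the gripper's body presses on something with over 40 N, if the wrist force passes 120 N, or if a joint passes its speed limit or range.

## Working session

There is one attempt and no reset: what is moved stays moved. The work goes in short steps, Python scripts to look and compute and a shell command to move; the robot and the scene stay as the last step left them, time stands still between calls to the robot, and variables do not carry over. Pictures are saved under pics/ and viewed, at most 10 in all, crops included, and the job is handed in when it is done.

```bash
mkdir -p pics; cat > h.py <<'E'
import numpy as np,cv2
from cell import state,camera,job_done,finger_overhang
from scipy.spatial.transform import Rotation as R
def snap(name,fn):
    s=state();c=camera(name);cv2.imwrite('pics/'+fn,c['color'])
    if name=='wrist':
        T=np.eye(4);T[:3,:3]=R.from_rotvec(s['tool_rot']).as_matrix();T[:3,3]=s['tcp_pos'];c['cam_to_world']=T@c['T_tool_cam']
    np.savez('pics/'+fn[:-4]+'.npz',K=c['intrinsics'],T=c['cam_to_world'],im=c['color'])
    return c
def load(fn): return np.load('pics/'+fn+'.npz')
def ray(d,p):
    K,T=d['K'],d['T'];v=np.linalg.inv(K)@[p[0],p[1],1];return T[:3,3],T[:3,:3]@v
def onz(d,p,z):
    o,v=ray(d,p);return o+v*(z-o[2])/v[2]
def proj(d,P):
    q=np.linalg.inv(d['T'])@[*P,1];q=d['K']@q[:3];return q[:2]/q[2]
E
python3 - <<'E'
from h import *
s=state();print({k:np.round(v,3) for k,v in s.items()},finger_overhang)
for n in('top','scene','wrist'):
    c=snap(n,n+'0.png');print(n,c['intrinsics'].round(1).tolist(),c['cam_to_world'].round(3).tolist())
print(camera('wrist')['T_tool_cam'].round(3).tolist())
E
```

```text
{'clock': np.float64(0.0), 'qpos': array([ 1.19 ,  0.207,  1.543,  0.   ,  1.394, -0.151]), 'qd': array([-0.   , -0.001, -0.001,  0.   , -0.   , -0.001]), 'joint_torque': array([-1.0000e-03, -3.7088e+01, -2.8141e+01,  7.0000e-02,  3.6000e-02,
       -0.0000e+00]), 'tcp_pos': array([0.131, 0.559, 0.223]), 'tool_rot': array([-3.60e-01, -3.12e+00,  3.00e-03]), 'ft_force': array([-0.009, -0.153,  0.155]), 'ft_torque': array([ 0.013, -0.012, -0.011]), 'finger_force': np.float64(0.0), 'finger_gap': np.float64(0.094)} 0.019
top [[487.8, 0.0, 333.5], [0.0, 487.8, 196.9], [0.0, 0.0, 1.0]] [[-0.065, -0.978, 0.198, 0.276], [-0.998, 0.063, -0.017, -0.014], [0.004, -0.199, -0.98, 1.47], [0.0, 0.0, 0.0, 1.0]]
scene [[474.1, 0.0, 321.9], [0.0, 474.1, 201.0], [0.0, 0.0, 1.0]] [[0.088, 0.844, -0.529, 1.185], [0.996, -0.075, 0.046, -0.062], [-0.0, -0.531, -0.847, 1.122], [0.0, 0.0, 0.0, 1.0]]
wrist [[333.2, 0.0, 312.5], [0.0, 333.2, 199.4], [0.0, 0.0, 1.0]] [[0.228, 0.935, 0.27, 0.051], [0.974, -0.218, -0.065, 0.579], [-0.002, 0.278, -0.961, 0.384], [0.0, 0.0, 0.0, 1.0]]
[[-0.0, -0.96, -0.278, 0.082], [1.0, -0.0, -0.0, 0.001], [0.0, -0.278, 0.96, -0.16], [0.0, 0.0, 0.0, 1.0]]
```

View pics/top0.png

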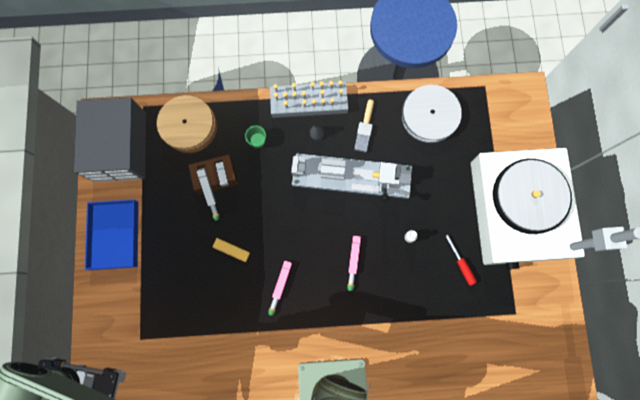

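View pics/scene0.png

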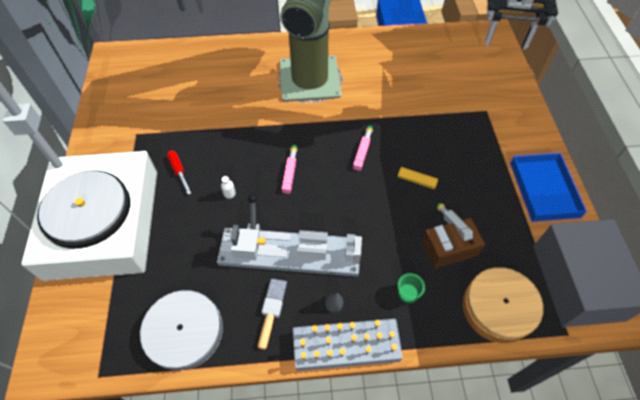

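```bash
python3 - <<'E'
from h import *
t=load('top0');s=load('scene0')
a=cv2.resize(t['im'][145:225,180:260],(400,400),interpolation=2)
b=cv2.resize(t['im'][145:205,285:418],(798,360)[:2],interpolation=2)
c=cv2.resize(load('wrist0')['im'],(398,240))
im=np.zeros((600,800,3),np.uint8)
im[:240,:398]=c; im[:240,400:640]=cv2.resize(a,(240,240)); im[240:600,:798]=b
cv2.imwrite('pics/comp0.png',im)
def tri(p,q):
    o1,v1=ray(t,p);o2,v2=ray(s,q);k=np.linalg.lstsq(np.c_[v1,-v2],o2-o1,rcond=None)[0]
    A=o1+k[0]*v1;B=o2+k[1]*v2;return ((A+B)/2).round(3),np.linalg.norm(A-B).round(4)
def green(d,x0,y0,x1,y1):
    h=cv2.cvtColor(d['im'],cv2.COLOR_BGR2HSV);m=cv2.inRange(h,(40,70,40),(85,255,255))[y0:y1,x0:x1]
    ys,xs=np.nonzero(m);return xs.mean()+x0,ys.mean()+y0,len(xs)
g1=green(t,195,205,230,230);g2=green(s,430,195,450,215);print(g1,g2,tri(g1[:2],g2[:2]))
for n,p,z in(('quilltail top',(201,168),.062),('jigL',(292,172),.0),('noz',(377,175),.056),('pot',(255,135),.05)): print(n,onz(t,p,z).round(3))
E
```

```text
(np.float64(215.47058823529412), np.float64(217.55882352941177), 34) (np.float64(438.6111111111111), np.float64(203.72222222222223), 18) (array([0.53 , 0.319, 0.013]), np.float64(0.0032))
quilltail top [0.674 0.35  0.062]
jigL [0.66  0.084 0.   ]
noz [ 0.62  -0.173  0.056]
pot [0.77  0.188 0.05 ]
```

View pics/comp0.png

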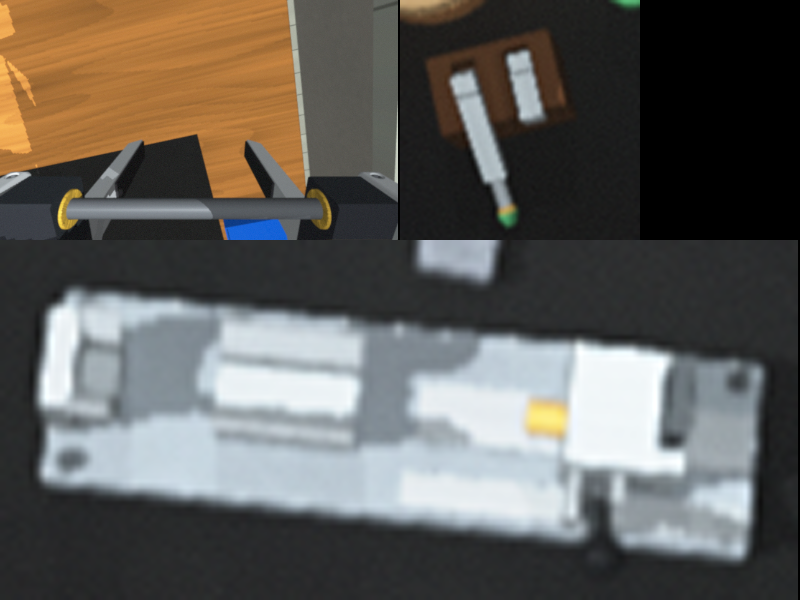

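```bash
cat >> h.py <<'E'
def go(P,ydir=None):
    """units to reach world TCP P, tool y parallel to ydir (world deg)"""
    s=state();M=R.from_rotvec(s['tool_rot']).as_matrix()
    d=M.T@(np.array(P)-s['tcp_pos'])/.15
    yaw=0
    if ydir is not None:
        v=M.T@[np.cos(np.radians(ydir)),np.sin(np.radians(ydir)),0]
        yaw=np.degrees(np.arctan2(-v[0],v[1]));yaw=(yaw+90)%180-90
    print('go xyz',d.round(3),'yaw',round(yaw/90,3),'q6',s['qpos'][5].round(2),'t',s['clock'].round(1),'ydir now',np.degrees(np.arctan2(M[1,1],M[0,1])).round(1), 'tilt z',M[:,2].round(3))
E
python3 - <<'E'
from h import *
t=load('top0')
st=onz(t,(215.5,217),.051);tl=onz(t,(200.7,169),.062)
d=st-tl;print(st,tl,np.linalg.norm(d[:2]));a=np.degrees(np.arctan2(d[1],d[0]));print(a)
u=d[:2]/np.linalg.norm(d[:2]);o=st[:2]-u*.072;print('origin',o)
print('r',onz(load('scene0'),(440,207),.051))
B=lambda x,y:(285+x/6,145+(y-240)/6)
for n,p,z in(('FL',(40,487),.02),('BR',(765,365),.02),('FR',(748,560),.02),('BL',(70,290),.02),('nose',(526,417),.056),('knob',(603,555),.131)): print(n,onz(t,B(*p),z).round(3))
g=[*(o+u*.009),.22];go(g,a+90)
E
```

```text
[0.52492788 0.3116822  0.051     ] [0.67060462 0.35057863 0.062     ] 0.15078012195479135
-165.05048152024648
origin [0.59449093 0.33025589]
r [0.56216996 0.30571475 0.051     ]
FL [0.611 0.086 0.02 ]
BR [ 0.651 -0.288  0.02 ]
FR [ 0.55 -0.27  0.02]
BL [0.713 0.065 0.02 ]
nose [ 0.622 -0.16   0.056]
knob [ 0.535 -0.183  0.131]Traceback (most recent call last):
  File "<stdin>", line 9, in <module>
  File "h.py", line 25, in go
    print('go xyz',d.round(3),'yaw',round(yaw/90,3),'q6',s['qpos'][5].round(2),'t',s['clock'].round(1),'ydir now',np.degrees(np.arctan2(M[1,1],M[0,1])).round(1), 'tilt z',M[:,2].round(3))
                                                                                   ^^^^^^^^^^^^^^^^
AttributeError: 'float' object has no attribute 'round'
```

```bash
sed -i "s/s\['clock'\].round(1)/round(s['clock'],1)/" h.py; python3 - <<'E'
from h import *
s=load('scene0');t=load('top0')
for P in ((.611,.086,.02),(.651,-.288,.02),(.55,-.27,.02),(.713,.065,.02),(.77,.188,.05),(0,0,0),(.525,.312,.051)): print(P,proj(s,P).round(0),proj(t,P).round(0))
im=np.zeros((600,800,3),np.uint8)
im[:300,:400]=cv2.resize(s['im'][190:265,415:515],(400,300),interpolation=2)
im[300:,:]=cv2.resize(s['im'][190:280,210:370],(800,450),interpolation=2)[:300]
im[:300,400:]=cv2.resize(t['im'][150:225,180:280],(400,300),interpolation=2)
cv2.imwrite('pics/comp1.png',im)
go([.603,.333,.22],-75)
E
```

```text
(0.611, 0.086, 0.02) [359. 235.] [292. 186.]
(0.651, -0.288, 0.02) [215. 261.] [412. 166.]
(0.55, -0.27, 0.02) [223. 225.] [410. 198.]
(0.713, 0.065, 0.02) [356. 272.] [297. 153.]
(0.77, 0.188, 0.05) [411. 284.] [255. 135.]
(0, 0, 0) [309.  78.] [333. 395.]
(0.525, 0.312, 0.051) [439. 195.] [215. 217.]
go xyz [-3.409 -0.753  0.025] yaw -0.313 q6 -0.15 t 0.2 ydir now 76.8 tilt z [-0.001 -0.001 -1.   ]
```

View pics/comp1.png

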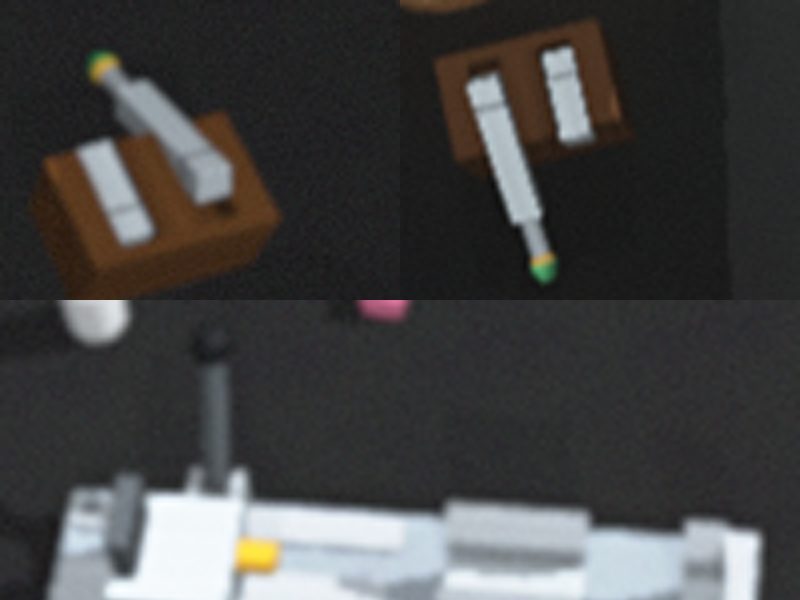

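```bash
cat >> h.py <<'E'
def tri(t,p,s,q):
    o1,v1=ray(t,p);o2,v2=ray(s,q);k=np.linalg.lstsq(np.c_[v1,-v2],o2-o1,rcond=None)[0]
    A=o1+k[0]*v1;B=o2+k[1]*v2;return ((A+B)/2).round(3),np.linalg.norm(A-B).round(4)
E
python3 - <<'E'
from h import *
s=load('scene0');t=load('top0')
T=lambda x,y:(180+x/4-.4,150+y/4-.4)
S=lambda x,y:(415+x/4-.4,190+y/4-.4)
for n,a,b in(('tail/top line',T(488,105),S(207,160)),('tail end upper',T(484,80),S(207,160)),('stone',T(543,267),S(103,68)),('cup',T(541,258),S(106,73)),('handle front top',T(527,217),S(140,85)),('rack corner r back',T(597,20),S(50,160)),('blank near end',T(575,142),S(95,143)),('blank far',T(557,50),S(135,240)),('rack back left',T(437,60),S(280,215)),('rack back left/scene front',T(458,162),S(225,115))): print(n,tri(t,a,s,b))
E
```

```text
tail/top line (array([0.66 , 0.172, 0.189]), np.float64(0.2764))
tail end upper (array([0.671, 0.169, 0.205]), np.float64(0.2676))
stone (array([0.554, 0.147, 0.124]), np.float64(0.2848))
cup (array([0.56 , 0.148, 0.127]), np.float64(0.2837))
handle front top (array([0.586, 0.155, 0.155]), np.float64(0.2851))
rack corner r back (array([0.686, 0.084, 0.238]), np.float64(0.2465))
blank near end (array([0.631, 0.117, 0.17 ]), np.float64(0.2808))
blank far (array([0.698, 0.124, 0.177]), np.float64(0.279))
rack back left (array([0.697, 0.203, 0.188]), np.float64(0.2748))
rack back left/scene front (array([0.625, 0.195, 0.174]), np.float64(0.2763))
```

```bash
python3 - <<'E'
from h import *
s=load('scene0');t=load('top0')
T=lambda x,y:(180+(x-400)/4-.4,150+y/4-.4)
S=lambda x,y:(415+x/4-.4,190+y/4-.4)
for n,a,b in(('tail/top line',T(488,105),S(207,160)),('tail end upper',T(484,80),S(207,160)),('stone',T(543,267),S(103,68)),('cup',T(541,258),S(106,73)),('handle front top',T(527,217),S(140,85)),('rack corner r back',T(597,20),S(95,270)),('blank near end',T(575,142),S(95,143)),('blank far',T(557,50),S(135,240)),('rack back left',T(437,60),S(280,215)),('rack front left',T(458,162),S(225,115))): print(n,tri(t,a,s,b))
E
```

```text
tail/top line (array([0.647, 0.347, 0.074]), np.float64(0.004))
tail end upper (array([0.659, 0.341, 0.097]), np.float64(0.0017))
stone (array([0.535, 0.322, 0.006]), np.float64(0.0))
cup (array([0.541, 0.323, 0.01 ]), np.float64(0.0006))
handle front top (array([0.569, 0.33 , 0.038]), np.float64(0.0065))
rack corner r back (array([0.71 , 0.266, 0.062]), np.float64(0.0003))
blank near end (array([0.619, 0.287, 0.056]), np.float64(0.002))
blank far (array([0.69 , 0.297, 0.057]), np.float64(0.0003))
rack back left (array([0.685, 0.386, 0.067]), np.float64(0.0031))
rack front left (array([0.608, 0.373, 0.06 ]), np.float64(0.0031))
```

```bash
python3 -m creep '[{"x":-0.3,"y":-0.1,"yaw":-0.06},{"x":-0.6,"y":-0.2,"yaw":-0.12},{"x":-0.9,"y":-0.25,"yaw":-0.18},{"x":-1,"y":-0.3,"yaw":-0.25},{"x":-1,"y":-0.3,"yaw":-0.31},{"x":-1,"y":-0.3,"yaw":-0.31}]'; python3 - <<'E'
from h import *
go([.603,.333,.22],-75)
E
```

```text
go xyz [-3.409 -0.753  0.025] yaw -0.313 q6 -0.15 t 0.2 ydir now 76.8 tilt z [-0.001 -0.001 -1.   ]schema error: expected keys x, y, z, yaw, jaw
```

```bash
python3 -m creep '[{"x":-0.3,"y":-0.1,"z":0,"yaw":-0.06,"jaw":1},{"x":-0.6,"y":-0.2,"z":0,"yaw":-0.12,"jaw":1},{"x":-0.9,"y":-0.25,"z":0,"yaw":-0.18,"jaw":1},{"x":-1,"y":-0.3,"z":0,"yaw":-0.25,"jaw":1},{"x":-1,"y":-0.3,"z":0,"yaw":-0.31,"jaw":1},{"x":-1,"y":-0.3,"z":0,"yaw":-0.31,"jaw":1}]'; python3 - <<'E'
from h import *
go([.603,.333,.22],-75)
E
```

```text
clock: 0.8
tcp_pos: [0.2674, 0.4813, 0.2242]
tool_rot: [0.4, -3.116, 0.0]
ft_force: [-0.0, -0.4, 0.3]
finger_gap: 0.094
finger_force: 0.0
go xyz [-1.915 -1.522  0.028] yaw -0.004 q6 -0.92 t 0.8 ydir now 104.6 tilt z [-0. -0. -1.]
```

```bash
python3 -m creep '[{"x":-0.25,"y":-0.2,"z":0,"yaw":0,"jaw":1},{"x":-0.5,"y":-0.4,"z":0,"yaw":0,"jaw":1},{"x":-0.75,"y":-0.6,"z":0,"yaw":0,"jaw":1},{"x":-1,"y":-0.8,"z":0,"yaw":0,"jaw":1},{"x":-1,"y":-1,"z":0,"yaw":0,"jaw":1},{"x":-1,"y":-1,"z":0,"yaw":0,"jaw":1}]';python3 -m creep '[{"x":-0.25,"y":-0.2,"z":0,"yaw":0,"jaw":1},{"x":-0.5,"y":-0.4,"z":0,"yaw":0,"jaw":1},{"x":-0.7,"y":-0.5,"z":0,"yaw":0,"jaw":1},{"x":-0.7,"y":-0.5,"z":0,"yaw":0,"jaw":1}]'; python3 - <<'E'
from h import *
go([.603,.333,.22],-75)
snap('wrist','w1.png');snap('scene','s1.png')
E
```

```text
clock: 1.4
tcp_pos: [0.4514, 0.3724, 0.2237]
tool_rot: [0.393, -3.116, 0.003]
ft_force: [-0.6, 0.1, 0.7]
finger_gap: 0.0941
finger_force: 0.0
clock: 1.8
tcp_pos: [0.5734, 0.3286, 0.2238]
tool_rot: [-0.397, 3.115, -0.0]
ft_force: [0.5, 0.2, -0.2]
finger_gap: 0.0937
finger_force: 0.0
go xyz [-0.198 -0.021  0.026] yaw -0.005 q6 -1.43 t 1.8 ydir now 104.5 tilt z [ 0.001  0.    -1.   ]
```

View pics/w1.png

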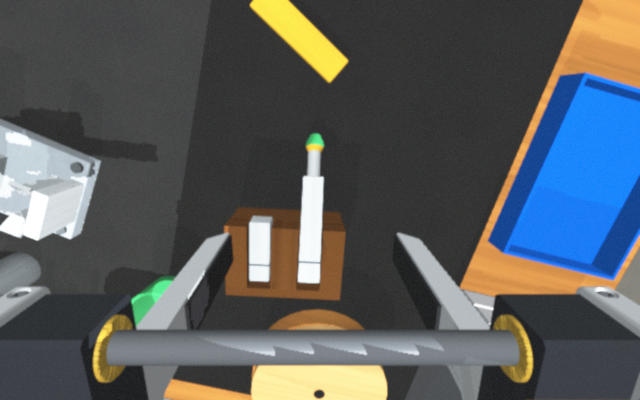

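```bash
python3 - <<'E'
from h import *
s=load('scene0');t=load('top0');w=load('w1');s1=load('s1')
print(onz(w,(315,138),.051),onz(t,(215.3,216.5),.051),onz(s,(440.3,206.5),.051))
T=lambda x,y:(180+(x-400)/4-.4,150+y/4-.4)
S=lambda x,y:(415+x/4-.4,190+y/4-.4)
for n,a,b,c in(('line',T(488,105),S(203,160),(310,262)),('tail',T(484,78),S(212,195),(309,283)),('cup',T(541,258),S(106,73),(314.5,148)),('stone',T(543,268),S(103,66),(315,140)),('hfront',T(527,219),S(133,88),(313.5,178)),('blank line',T(561,72),S(125,210),(260,264)),('blankfront',T(575,142),S(95,143),(261,217)),('rackBL',T(437,60),S(280,215),(343,298)),('rackFLtop',T(458,162),S(225,115),(344,226))):
    print(n,'TS',*tri(t,a,s,b),'TW',*tri(t,a,w,c),'SW',*tri(s,b,w,c))
im=cv2.resize(s1['im'][180:255,410:510],(800,600),interpolation=2);cv2.imwrite('pics/c2.png',im)
E
```

```text
[0.5261655  0.31998676 0.051     ] [0.52645603 0.31224301 0.051     ] [0.5607145  0.30684595 0.051     ]
line TS [0.646 0.346 0.074] 0.0016 TW [0.647 0.346 0.074] 0.0011 SW [0.647 0.346 0.074] 0.0005
tail TS [0.669 0.349 0.068] 0.0009 TW [0.666 0.348 0.079] 0.0042 SW [0.671 0.349 0.072] 0.0044
cup TS [0.541 0.323 0.01 ] 0.0006 TW [0.542 0.324 0.007] 0.0004 SW [0.541 0.323 0.009] 0.0011
stone TS [0.534 0.322 0.007] 0.0002 TW [0.533 0.322 0.01 ] 0.0012 SW [0.533 0.322 0.006] 0.0009
hfront TS [0.568 0.329 0.033] 0.0021 TW [0.571 0.33  0.022] 0.0024 SW [0.569 0.329 0.035] 0.0008
blank line TS [0.671 0.294 0.062] 0.0002 TW [0.674 0.296 0.051] 0.0001 SW [0.67  0.296 0.059] 0.0013
blankfront TS [0.619 0.287 0.056] 0.002 TW [0.619 0.286 0.055] 0.0001 SW [0.619 0.287 0.056] 0.0018
rackBL TS [0.685 0.386 0.067] 0.0031 TW [0.689 0.391 0.056] 0.0075 SW [0.684 0.391 0.064] 0.0041
rackFLtop TS [0.608 0.373 0.06 ] 0.0031 TW [0.612 0.376 0.042] 0.0014 SW [0.607 0.374 0.057] 0.0034
```

View pics/c2.png

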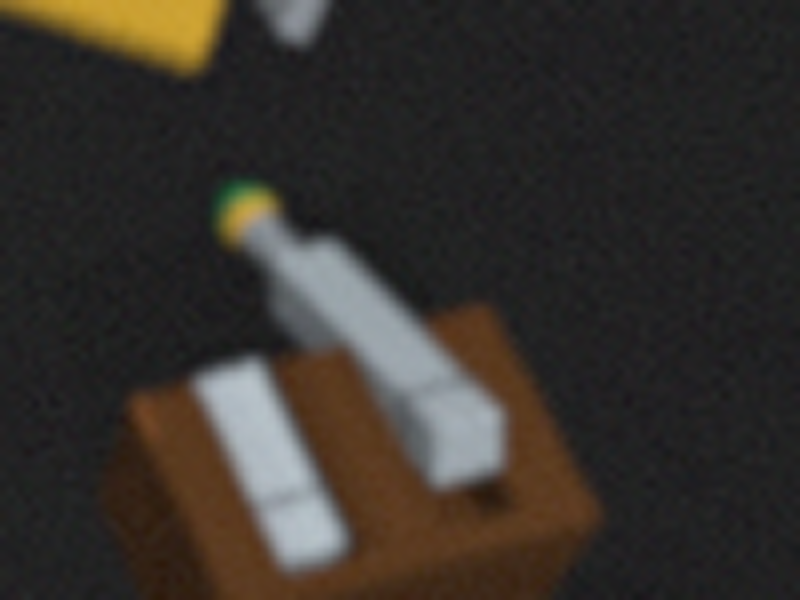

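```bash
python3 - <<'E'
from h import *
t=load('top0')
for n,p in (('pink1 near tip',(271,313)),('pink1 tail',(287,262)),('pink2 tail',(356,237)),('pink2 tip',(350,290)),('gauge r',(247,256)),('gauge l',(215,241)),('gauge',(231,250)),('pot',(255,145))): print(n,onz(t,p,.01).round(3))
go([.587,.3335,.11],102)
E
```

```text
pink1 near tip [0.238 0.165 0.01 ]
pink1 tail [0.383 0.112 0.01 ]
pink2 tail [ 0.444 -0.099  0.01 ]
pink2 tip [ 0.289 -0.07   0.01 ]
gauge r [0.408 0.23  0.01 ]
gauge l [0.459 0.324 0.01 ]
gauge [0.429 0.277 0.01 ]
pot [0.752 0.194 0.01 ]
go xyz [-0.118 -0.008  0.758] yaw 0.03 q6 -1.43 t 1.9 ydir now 104.7 tilt z [-0.002  0.    -1.   ]
```

```bash
python3 -m creep '[{"x":-0.118,"y":-0.008,"z":0.3,"yaw":0.03,"jaw":1},{"x":-0.118,"y":-0.008,"z":0.6,"yaw":0.03,"jaw":1},{"x":-0.118,"y":-0.008,"z":0.75,"yaw":0.03,"jaw":0.4},{"x":-0.118,"y":-0.008,"z":0.75,"yaw":0.03,"jaw":0.1},{"x":-0.118,"y":-0.008,"z":0.75,"yaw":0.03,"jaw":0}]' 15; python3 - <<'E'
from h import *
go([.587,.3335,.046],102)
snap('wrist','w2.png')
E
```

```text
clock: 2.4
tcp_pos: [0.5868, 0.3339, 0.1125]
tool_rot: [0.332, -3.124, -0.0]
ft_force: [0.1, 0.0, 0.5]
finger_gap: 0.0733
finger_force: 0.0
go xyz [-0.001 -0.003  0.443] yaw 0.001 q6 -1.39 t 2.4 ydir now 102.1 tilt z [-0.  0. -1.]
```

View pics/w2.png

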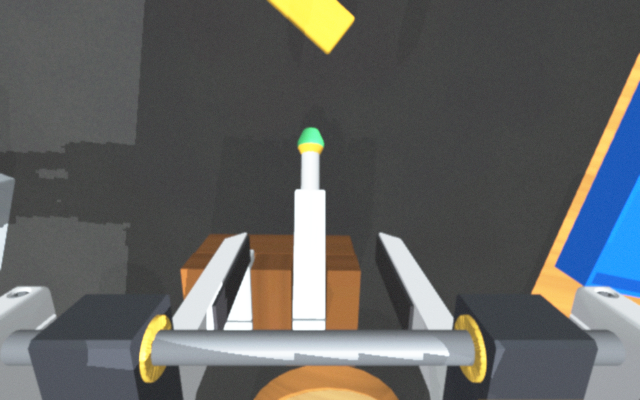

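```bash
python3 -m creep '[{"x":0,"y":0,"z":0.2,"yaw":0,"jaw":0},{"x":0,"y":0,"z":0.38,"yaw":0,"jaw":0},{"x":0,"y":0,"z":0.443,"yaw":0,"jaw":-0.3},{"x":0,"y":0,"z":0.443,"yaw":0,"jaw":-0.8},{"x":0,"y":0,"z":0.443,"yaw":0,"jaw":-0.8},{"x":0,"y":0,"z":0.443,"yaw":0,"jaw":-0.8},{"x":0,"y":0,"z":0.443,"yaw":0,"jaw":-0.8},{"x":0,"y":0,"z":0.443,"yaw":0,"jaw":-0.8}]' 15;  python3 -m creep '[{"x":0,"y":0,"z":0,"yaw":0,"jaw":-0.8},{"x":0,"y":0,"z":-0.05,"yaw":0,"jaw":-0.8},{"x":0,"y":0,"z":-0.15,"yaw":0,"jaw":-0.8},{"x":0,"y":0,"z":-0.3,"yaw":0,"jaw":-0.8},{"x":0,"y":0,"z":-0.5,"yaw":0,"jaw":-0.8},{"x":0,"y":0,"z":-0.6,"yaw":0,"jaw":-0.8},{"x":0,"y":0,"z":-0.6,"yaw":0,"jaw":-0.8},{"x":0,"y":0,"z":-0.6,"yaw":0,"jaw":-0.8}]' 25; python3 - <<'E'
from h import *
go([.50,.12,.14],102)
snap('wrist','w3.png');c=snap('scene','s3.png')
im=np.zeros((600,800,3),np.uint8)
im[:250,:400]=cv2.resize(load('w3')['im'],(400,250));im[250:600,:800]=cv2.resize(load('s3')['im'][130:270,350:670],(800,350)) if 0 else cv2.resize(load('s3')['im'][140:280,300:620],(800,350),interpolation=2)
cv2.imwrite('pics/c3.png',im)
E
```

```text
clock: 3.25
tcp_pos: [0.5896, 0.3332, 0.0479]
tool_rot: [-0.329, 3.121, 0.002]
ft_force: [-0.9, 0.1, 6.1]
finger_gap: 0.022
finger_force: 14.9
clock: 4.05
tcp_pos: [0.5877, 0.3324, 0.1352]
tool_rot: [0.329, -3.124, 0.0]
ft_force: [0.1, -0.3, -1.8]
finger_gap: 0.0217
finger_force: 24.9
go xyz [ 0.867 -1.263 -0.031] yaw 0.0 q6 -1.39 t 4.0 ydir now 102.0 tilt z [-0. -0. -1.]
```

View pics/c3.png

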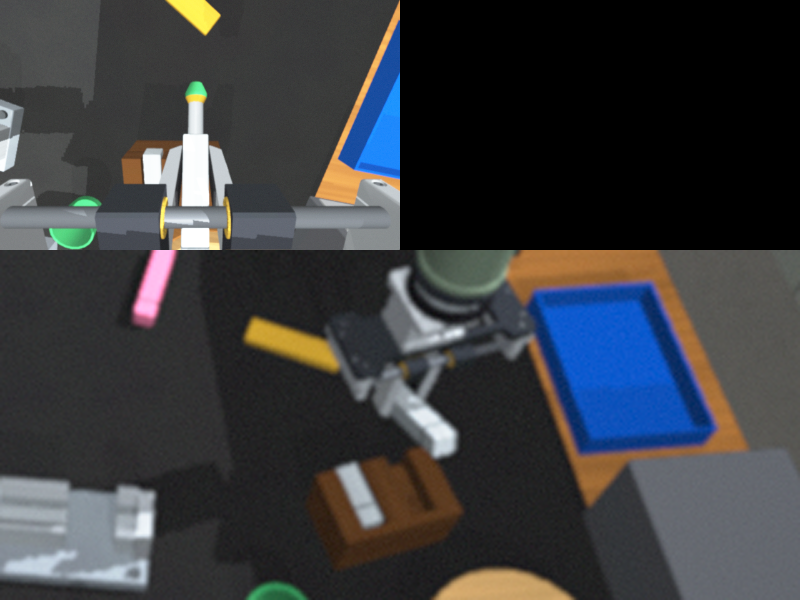

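```bash
python3 -m creep '[{"x":0.17,"y":-0.25,"z":0,"yaw":0,"jaw":-0.8},{"x":0.35,"y":-0.5,"z":0,"yaw":0,"jaw":-0.8},{"x":0.52,"y":-0.75,"z":0,"yaw":0,"jaw":-0.8},{"x":0.65,"y":-1,"z":0,"yaw":0,"jaw":-0.8},{"x":0.65,"y":-1,"z":0,"yaw":0,"jaw":-0.8}]' 25; python3 -m creep '[{"x":0.217,"y":-0.263,"z":0,"yaw":0,"jaw":-0.8},{"x":0.217,"y":-0.263,"z":0.2,"yaw":0,"jaw":-0.8},{"x":0.217,"y":-0.263,"z":0.4,"yaw":0,"jaw":-0.8},{"x":0.217,"y":-0.263,"z":0.4,"yaw":0,"jaw":-0.8}]' 15; python3 - <<'E'
from h import *
print(state()['tcp_pos']);go([.50,.12,.022],102)
E
```

```text
clock: 4.65
tcp_pos: [0.5208, 0.1612, 0.1332]
tool_rot: [0.322, -3.119, 0.003]
ft_force: [-0.4, -0.9, -1.6]
finger_gap: 0.022
finger_force: 24.9
clock: 5.05
tcp_pos: [0.4957, 0.12, 0.0707]
tool_rot: [0.327, -3.113, -0.001]
ft_force: [-1.2, -0.3, -1.2]
finger_gap: 0.0217
finger_force: 15.0
[0.49565787 0.11997127 0.07068111]
go xyz [-0.032 -0.006  0.324] yaw 0.0 q6 -1.71 t 5.0 ydir now 102.0 tilt z [-0.011 -0.    -1.   ]
```

```bash
python3 -m creep '[{"x":0,"y":0,"z":0.08,"yaw":0,"jaw":-0.8},{"x":0,"y":0,"z":0.15,"yaw":0,"jaw":-0.8},{"x":0,"y":0,"z":0.2,"yaw":0,"jaw":-0.8},{"x":0,"y":0,"z":0.24,"yaw":0,"jaw":-0.8},{"x":0,"y":0,"z":0.28,"yaw":0,"jaw":-0.8},{"x":0,"y":0,"z":0.31,"yaw":0,"jaw":-0.8},{"x":0,"y":0,"z":0.31,"yaw":0,"jaw":-0.8}]' 10; python3 - <<'E'
from h import *
print(state()['tcp_pos']);go([.50,.12,.022],102)
snap('scene','s4.png');im=cv2.resize(load('s4')['im'][120:270,260:460],(800,600),interpolation=2)
cv2.imwrite('pics/c4.png',im)
E
```

```text
clock: 5.75
tcp_pos: [0.4998, 0.12, 0.0284]
tool_rot: [0.329, -3.123, 0.0]
ft_force: [-0.5, -0.5, -0.1]
finger_gap: 0.0218
finger_force: 10.0
[0.4998126  0.12003831 0.02842731]
go xyz [-0.001 -0.001  0.043] yaw 0.0 q6 -1.71 t 5.8 ydir now 102.0 tilt z [-0.001 -0.    -1.   ]
```

View pics/c4.png

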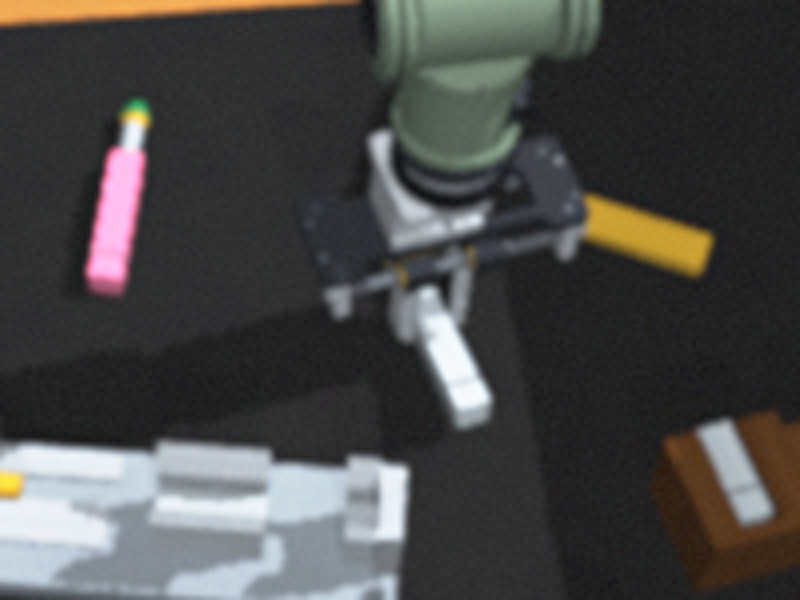

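```bash
python3 -m creep '[{"x":0,"y":0,"z":0.02,"yaw":0,"jaw":-0.8},{"x":0,"y":0,"z":0.04,"yaw":0,"jaw":-0.8},{"x":0,"y":0,"z":0.04,"yaw":0,"jaw":-0.8}]' 4; python3 -m creep '[{"x":0,"y":0,"z":0,"yaw":0,"jaw":-0.8},{"x":0,"y":0,"z":0,"yaw":0,"jaw":-0.4},{"x":0,"y":0,"z":0,"yaw":0,"jaw":-0.2},{"x":0,"y":0,"z":0,"yaw":0,"jaw":0.2},{"x":0,"y":0,"z":0,"yaw":0,"jaw":0.4},{"x":0,"y":0,"z":-0.3,"yaw":0,"jaw":0.4},{"x":0,"y":0,"z":-0.6,"yaw":0,"jaw":0.4},{"x":0,"y":0,"z":-0.6,"yaw":0,"jaw":0.4}]' 3; python3 - <<'E'
from h import *
w=snap('wrist','w5.png');w=load('w5');snap('scene','s5.png');snap('top','t5.png')
im=np.zeros((600,800,3),np.uint8)
im[:250,:400]=cv2.resize(w['im'],(400,250));im[:250,400:]=cv2.resize(load('t5')['im'][180:305,220:420],(400,250),interpolation=2);im[250:]=cv2.resize(load('s5')['im'][140:245,280:520],(800,350),interpolation=2)
cv2.imwrite('pics/c5.png',im);print(state()['tcp_pos'])
E
```

```text
clock: 6.1
tcp_pos: [0.4996, 0.12, 0.0224]
tool_rot: [0.329, -3.123, -0.0]
ft_force: [-0.2, 0.3, -1.0]
finger_gap: 0.0216
finger_force: 4.0
clock: 6.9
tcp_pos: [0.5059, 0.1206, 0.1197]
tool_rot: [-0.328, 3.111, -0.001]
ft_force: [0.5, 0.4, -0.3]
finger_gap: 0.0657
finger_force: 0.0
[0.49998208 0.1200747  0.11276756]
```

View pics/c5.png

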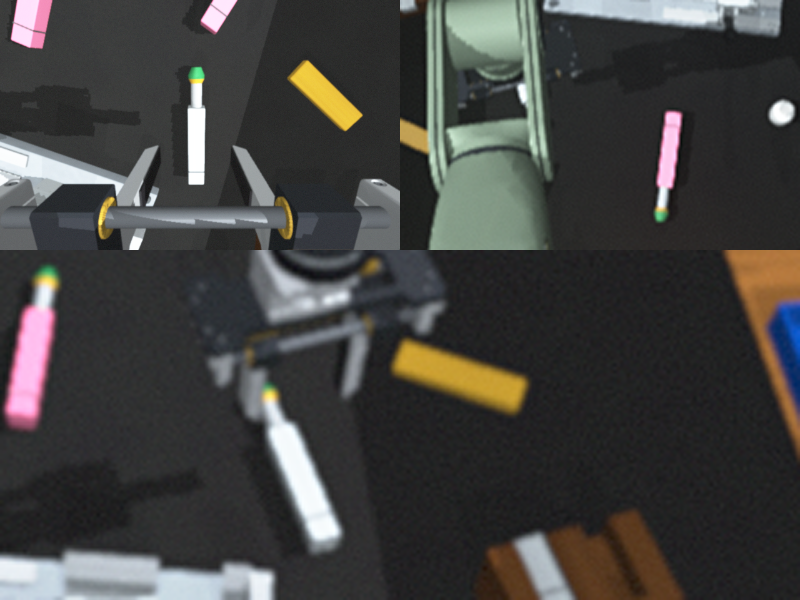

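```bash
python3 -m creep '[{"x":0,"y":0,"z":-0.2,"yaw":0.1,"jaw":1},{"x":0,"y":0,"z":-0.3,"yaw":0.19,"jaw":1},{"x":0,"y":0,"z":-0.3,"yaw":0.28,"jaw":1},{"x":0,"y":0,"z":-0.3,"yaw":0.38,"jaw":1},{"x":0,"y":0,"z":-0.3,"yaw":0.47,"jaw":1},{"x":0,"y":0,"z":-0.3,"yaw":0.57,"jaw":1},{"x":0,"y":0,"z":-0.3,"yaw":0.667,"jaw":1}]'; python3 -m creep '[{"x":0,"y":0,"z":0,"yaw":0.1,"jaw":1},{"x":0,"y":0,"z":0,"yaw":0.19,"jaw":1},{"x":0,"y":0,"z":0,"yaw":0.28,"jaw":1},{"x":0,"y":0,"z":0,"yaw":0.38,"jaw":1},{"x":0,"y":0,"z":0,"yaw":0.47,"jaw":1},{"x":0,"y":0,"z":0,"yaw":0.57,"jaw":1},{"x":0,"y":0,"z":0,"yaw":0.667,"jaw":1}]'; python3 - <<'E'
from h import *
w=load('w5');g=cv2.inRange(w['im'],(170,170,170),(255,255,255))
n,l,st,c=cv2.connectedComponentsWithStats(g)
i=[k for k in range(1,n) if 250<c[k][0]<360 and 150<c[k][1]<290 and st[k][4]>500];print(st[i])
for k in i:
    r=cv2.minAreaRect(np.argwhere(l==k)[:,::-1].astype(np.float32));print(r);print([onz(w,p,.022).round(4).tolist() for p in cv2.boxPoints(r)])
h=cv2.cvtColor(w['im'],cv2.COLOR_BGR2HSV);m=cv2.inRange(h,(40,70,40),(85,255,255));m[:, :280]=0;m[:,350:]=0
ys,xs=np.nonzero(m);print('stone',onz(w,(xs.mean(),ys.mean()),.011),onz(w,(xs.mean(),ys.min()),.011));go([.54,.128,.11],-78)
E
```

```text
clock: 7.75
tcp_pos: [0.4985, 0.1199, 0.1554]
tool_rot: [-1.271, -2.868, 0.004]
ft_force: [0.8, -0.2, -0.2]
finger_gap: 0.0941
finger_force: 0.0
clock: 8.45
tcp_pos: [0.4985, 0.1199, 0.1553]
tool_rot: [-2.528, -1.86, 0.007]
ft_force: [-0.9, -0.4, 0.1]
finger_gap: 0.0944
finger_force: 0.0
[[ 301  133   28  162 3865]]
((314.5, 213.5), (161.0, 27.0), 90.0)
[[0.4507, 0.1006, 0.022], [0.4464, 0.1207, 0.022], [0.583, 0.1518, 0.022], [0.588, 0.1285, 0.022]]
stone [0.43739417 0.10780127 0.011     ] [0.42954049 0.10611753 0.011     ]
go xyz [0.134 0.25  0.301] yaw 0.674 q6 0.37 t 8.4 ydir now -17.3 tilt z [-0.005 -0.    -1.   ]
```

```bash
python3 -m creep '[{"x":0.05,"y":0.05,"z":0,"yaw":0.1,"jaw":0.6},{"x":0.1,"y":0.15,"z":0,"yaw":0.19,"jaw":0.3},{"x":0.13,"y":0.25,"z":0.1,"yaw":0.28,"jaw":0.1},{"x":0.13,"y":0.25,"z":0.2,"yaw":0.38,"jaw":0},{"x":0.13,"y":0.25,"z":0.3,"yaw":0.47,"jaw":0},{"x":0.13,"y":0.25,"z":0.3,"yaw":0.57,"jaw":0},{"x":0.13,"y":0.25,"z":0.3,"yaw":0.66,"jaw":0},{"x":0.13,"y":0.25,"z":0.3,"yaw":0.671,"jaw":0}]'; python3 - <<'E'
from h import *
go([.5415,.1304,.022],-77.7)
E
```

```text
clock: 9.25
tcp_pos: [0.5399, 0.1276, 0.1103]
tool_rot: [-3.122, -0.345, 0.008]
ft_force: [0.5, -0.1, -0.4]
finger_gap: 0.0471
finger_force: 0.0
go xyz [ 0.017 -0.015  0.588] yaw 0.004 q6 1.43 t 9.2 ydir now -77.4 tilt z [-0.005 -0.    -1.   ]
```

```bash
python3 -m creep '[{"x":0.017,"y":-0.015,"z":0.25,"yaw":0.004,"jaw":0},{"x":0.017,"y":-0.015,"z":0.5,"yaw":0.004,"jaw":0},{"x":0.017,"y":-0.015,"z":0.587,"yaw":0.004,"jaw":0},{"x":0.017,"y":-0.015,"z":0.587,"yaw":0.004,"jaw":-0.8},{"x":0.017,"y":-0.015,"z":0.587,"yaw":0.004,"jaw":-0.8},{"x":0.017,"y":-0.015,"z":0.587,"yaw":0.004,"jaw":-0.8},{"x":0.017,"y":-0.015,"z":0.587,"yaw":0.004,"jaw":-0.8},{"x":0.017,"y":-0.015,"z":0.587,"yaw":0.004,"jaw":-0.8}]' 20; python3 - <<'E'
from h import *
go([.5415,.1304,.022],-77.7);print(state()['tcp_pos'])
E
python3 -m creep '[{"x":0,"y":0,"z":-0.1,"yaw":0,"jaw":-0.8},{"x":0,"y":0,"z":-0.3,"yaw":0,"jaw":-0.8},{"x":0,"y":0,"z":-0.5,"yaw":0,"jaw":-0.8},{"x":0,"y":0,"z":-0.7,"yaw":0,"jaw":-0.8},{"x":0,"y":0,"z":-0.8,"yaw":0,"jaw":-0.8},{"x":0,"y":0,"z":-0.8,"yaw":0,"jaw":-0.8},{"x":0,"y":0,"z":-0.8,"yaw":0,"jaw":-0.8}]' 25
python3 - <<'E'
from h import *
w=snap('wrist','w6.png')
go([.59,.06,.15],-10)
E
```

```text
clock: 10.05
tcp_pos: [0.5454, 0.1307, 0.0267]
tool_rot: [3.123, 0.337, 0.005]
ft_force: [-0.1, -0.2, 3.9]
finger_gap: 0.0218
finger_force: 20.0
go xyz [-0.026 -0.004  0.031] yaw 0.0 q6 1.44 t 10.1 ydir now -77.7 tilt z [ 0.003  0.    -1.   ]
[0.54536686 0.13065897 0.02667051]
clock: 10.75
tcp_pos: [0.5433, 0.1305, 0.1444]
tool_rot: [-3.123, -0.337, 0.002]
ft_force: [-0.3, -0.8, -1.8]
finger_gap: 0.0221
finger_force: 25.0
go xyz [ 0.209  0.526 -0.045] yaw -0.752 q6 1.44 t 10.8 ydir now -77.7 tilt z [-0.003 -0.    -1.   ]
```

```bash
python3 -m creep '[{"x":0.03,"y":0.06,"z":-0.06,"yaw":-0.09,"jaw":-0.8},{"x":0.05,"y":0.13,"z":-0.06,"yaw":-0.18,"jaw":-0.8},{"x":0.08,"y":0.2,"z":-0.06,"yaw":-0.28,"jaw":-0.8},{"x":0.1,"y":0.26,"z":-0.06,"yaw":-0.37,"jaw":-0.8},{"x":0.13,"y":0.33,"z":-0.06,"yaw":-0.47,"jaw":-0.8},{"x":0.16,"y":0.4,"z":-0.06,"yaw":-0.56,"jaw":-0.8},{"x":0.18,"y":0.46,"z":-0.06,"yaw":-0.66,"jaw":-0.8},{"x":0.209,"y":0.526,"z":-0.06,"yaw":-0.752,"jaw":-0.8}]' 25
python3 - <<'E'
from h import *
go([.652,.016,.155],-10)
E
```

```text
clock: 11.6
tcp_pos: [0.5897, 0.0599, 0.1511]
tool_rot: [-2.399, -2.022, 0.006]
ft_force: [-0.5, 0.3, -1.7]
finger_gap: 0.0216
finger_force: 25.0
go xyz [-0.218  0.459 -0.029] yaw 0.003 q6 0.13 t 11.6 ydir now -9.8 tilt z [-0.005  0.    -1.   ]
```

```bash
python3 -m creep '[{"x":-0.07,"y":0.15,"z":-0.02,"yaw":0.003,"jaw":-0.8},{"x":-0.14,"y":0.3,"z":-0.02,"yaw":0.003,"jaw":-0.8},{"x":-0.218,"y":0.459,"z":-0.02,"yaw":0.003,"jaw":-0.8},{"x":-0.218,"y":0.459,"z":-0.02,"yaw":0.003,"jaw":-0.8},{"x":-0.218,"y":0.459,"z":-0.02,"yaw":0.003,"jaw":-0.8}]' 25
python3 - <<'E'
from h import *
snap('wrist','w7.png');snap('scene','s7.png');print(state()['tcp_pos'])
im=np.zeros((600,800,3),np.uint8)
im[:350,:560]=cv2.resize(load('w7')['im'],(560,350));im[350:]=cv2.resize(load('s7')['im'][195:285,200:400],(800,360),interpolation=2)[:250]
cv2.imwrite('pics/c7.png',im)
E
```

```text
clock: 12.1
tcp_pos: [0.6519, 0.0159, 0.1543]
tool_rot: [-2.411, -2.008, 0.005]
ft_force: [-0.2, 0.4, -1.5]
finger_gap: 0.0217
finger_force: 25.0
[0.65172825 0.01662581 0.15516664]
```

View pics/c7.png

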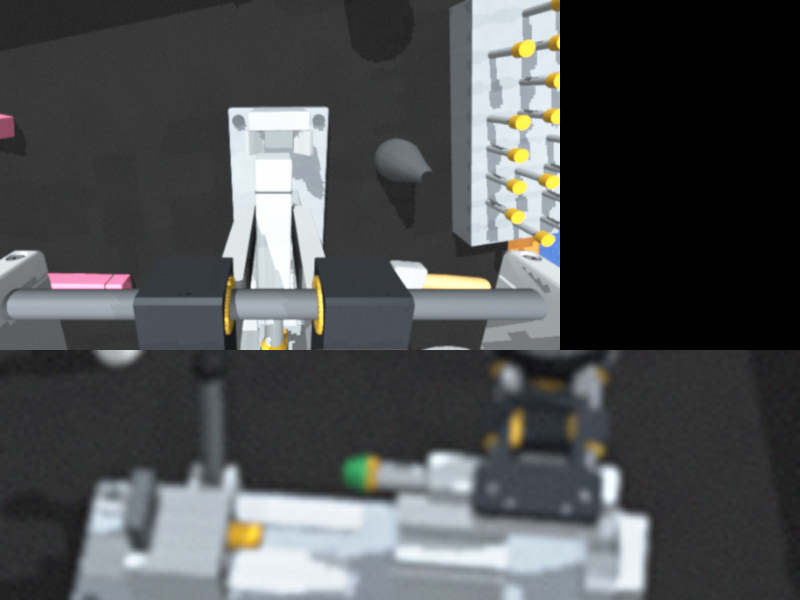

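```bash
python3 - <<'E'
from h import *
w=load('w7');s=state();g=cv2.cvtColor(w['im'],cv2.COLOR_BGR2GRAY).astype(int)
L=[];Rr=[]
for r in range(128,232,6):
    a=g[r];l=[c for c in range(240,285) if a[c]<90 and a[c+2]>120]
    q=[c for c in range(360,395) if a[c]>90 and a[c+2]<80]
    if l:L.append(onz(w,(l[0]+1.5,r),.02)[:2])
    if q:Rr.append(onz(w,(q[-1]+1.5,r),.02)[:2])
L=np.array(L);Rr=np.array(Rr)
for E in(L,Rr):
    v=cv2.fitLine(E.astype(np.float32),cv2.DIST_HUBER,0,.01,.01).ravel();v[:2]*=np.sign(v[1]);print(len(E),v,np.degrees(np.arctan2(v[1],v[0])))
print(L[[0,-1]],Rr[[0,-1]])
print('col prof');print([(r,int(g[r,310:318].mean())) for r in range(116,232,1)])
for r in(140,150,160,165,180,190,200): print(r,[(c,int(g[r,c])) for c in range(268,370,3)])
E
```

```text
18 [0.17261033 0.9849902  0.608827   0.0390596 ] 80.06037
18 [0.16830559 0.9857349  0.7086331  0.02147617] 80.31068
[[ 0.61646439  0.08449474]
 [ 0.6007703  -0.00893744]] [[ 0.71625805  0.06615927]
 [ 0.70039679 -0.02705845]]
col prof
[(116, 56), (117, 57), (118, 56), (119, 57), (120, 60), (121, 84), (122, 133), (123, 177), (124, 195), (125, 199), (126, 204), (127, 221), (128, 244), (129, 251), (130, 252), (131, 252), (132, 251), (133, 251), (134, 251), (135, 251), (136, 251), (137, 251), (138, 250), (139, 250), (140, 250), (141, 250), (142, 250), (143, 250), (144, 250), (145, 250), (146, 250), (147, 247), (148, 233), (149, 195), (150, 195), (151, 203), (152, 202), (153, 203), (154, 202), (155, 203), (156, 203), (157, 203), (158, 202), (159, 202), (160, 202), (161, 202), (162, 202), (163, 203), (164, 203), (165, 203), (166, 202), (167, 203), (168, 197), (169, 183), (170, 175), (171, 173), (172, 175), (173, 177), (174, 190), (175, 216), (176, 221), (177, 223), (178, 224), (179, 225), (180, 225), (181, 227), (182, 242), (183, 253), (184, 254), (185, 254), (186, 254), (187, 254), (188, 
[... 2712 characters left out ...]
(298, 255), (301, 254), (304, 254), (307, 254), (310, 254), (313, 254), (316, 255), (319, 254), (322, 254), (325, 254), (328, 254), (331, 253), (334, 182), (337, 171), (340, 172), (343, 168), (346, 170), (349, 170), (352, 167), (355, 168), (358, 169), (361, 171), (364, 174), (367, 232)]
200 [(268, 241), (271, 239), (274, 238), (277, 239), (280, 237), (283, 238), (286, 238), (289, 238), (292, 251), (295, 255), (298, 255), (301, 254), (304, 254), (307, 254), (310, 254), (313, 254), (316, 255), (319, 255), (322, 254), (325, 254), (328, 254), (331, 253), (334, 175), (337, 169), (340, 169), (343, 167), (346, 165), (349, 166), (352, 166), (355, 166), (358, 168), (361, 169), (364, 167), (367, 224)]
```

```bash
python3 - <<'E'
from h import *
w=load('w7')
e=np.array([.1702,.9854]);n=np.array([.9854,-.1702])
m=np.array([.66636,.07533])
end=onz(w,(318,122),.02)[:2];face=onz(w,(318,148.5),.075)[:2];back=onz(w,(318,127.5),.075)[:2]
print('end y',end@e,'face y',face@e,'diff(15)',(end-face)@e,(back-face)@e)
y0=((end@e-.18)+(face@e-.165))/2;x0=m@n
print('jig origin',x0*n+y0*e)
J=lambda P:np.array([P[:2]@n-x0,P[:2]@e-y0]).round(4)
# head stop sides row 140 at z .075
print('stop sides x',J(onz(w,(281,140),.075)),J(onz(w,(356,140),.075)))
print('endcradle lips',J(onz(w,(284.5,158),.078)),J(onz(w,(355,158),.078)),'inner',J(onz(w,(335,158),.067)))
for z in(.140,.145,.15,.155,.16):
    a,b=onz(w,(291,190),z),onz(w,(333,190),z);print(z,'width',np.linalg.norm(a-b).round(4),'tail top',J(onz(w,(312,182),z)),'bot',J(onz(w,(312,174.5),z-.022)),'line',J(onz(w,(312,219.5),z)))
s=state();print('TCP',J(s['tcp_pos']),s['tcp_pos'],'quill ctr x near/tail', J((onz(w,(291,190),.15)+onz(w,(333,190),.15))/2),[ (c,int(w['im'][212,c,1])) for c in list(range(286,298))+list(range(328,340))])
E
```

```text
end y 0.19271760767965404 face y 0.17716988202497921 diff(15) 0.015547725654674834 0.01476514585983375
jig origin [ 0.63652828 -0.09731439]
stop sides x [-0.0269  0.171 ] [0.0265 0.1705]
endcradle lips [-0.0246  0.1586] [0.0257 0.1581] inner [0.0121 0.1565]
0.14 width 0.0228 tail top [-0.0046  0.1554] bot [-0.0047  0.1548] line [-0.0048  0.134 ]
0.145 width 0.0221 tail top [-0.0045  0.1565] bot [-0.0047  0.1559] line [-0.0047  0.1358]
0.15 width 0.0215 tail top [-0.0045  0.1577] bot [-0.0046  0.1569] line [-0.0047  0.1375]
0.155 width 0.0208 tail top [-0.0044  0.1589] bot [-0.0046  0.158 ] line [-0.0046  0.1393]
0.16 width 0.0202 tail top [-0.0044  0.1601] bot [-0.0045  0.1591] line [-0.0046  0.1411]
TCP [-0.0044  0.1149] [0.65172825 0.01662581 0.15516664] quill ctr x near/tail [-0.0045  0.1535] [(286, 239), (287, 240), (288, 241), (289, 239), (290, 240), (291, 244), (292, 251), (293, 254), (294, 254), (295, 255), (296, 255), (297, 255), (328, 254), (329, 254), (330, 254), (331, 253), (332, 240), (333, 218), (334, 232), (335, 237), (336, 238), (337, 238), (338, 236), (339, 234)]
```

```bash
python3 -m creep '[{"x":0.023,"y":0.029,"z":0.03,"yaw":0,"jaw":-0.8},{"x":0.023,"y":0.029,"z":0.15,"yaw":0,"jaw":-0.8},{"x":0.023,"y":0.029,"z":0.3,"yaw":0,"jaw":-0.8},{"x":0.023,"y":0.029,"z":0.4,"yaw":0,"jaw":-0.8},{"x":0.023,"y":0.029,"z":0.45,"yaw":0,"jaw":-0.8},{"x":0.023,"y":0.029,"z":0.45,"yaw":0,"jaw":-0.8},{"x":0.023,"y":0.029,"z":0.45,"yaw":0,"jaw":-0.8}]' 25
cat >> h.py <<'E'
e=np.array([.1702,.9854]);n=np.array([.9854,-.1702]);O=np.array([.63653,-.09731])
J=lambda P:np.array([(np.array(P[:2])-O)@n,(np.array(P[:2])-O)@e]).round(4)
def W(x,y,z): return [*(O+x*n+y*e),z]
E
python3 - <<'E'
from h import *
s=state();print(J(s['tcp_pos']),s['ft_force']);go(W(0,.1185,.075),-9.8)
E
```

```text
clock: 12.9
tcp_pos: [0.6587, 0.0186, 0.0901]
tool_rot: [2.413, 2.011, 0.001]
ft_force: [-1.9, -0.1, -1.1]
finger_gap: 0.0218
finger_force: 25.0
[0.0021 0.118 ] [-1.94918613 -0.11920846 -1.08321142]
go xyz [ 0.003 -0.014  0.1  ] yaw -0.006 q6 0.08 t 12.9 ydir now -10.4 tilt z [ 0.001 -0.    -1.   ]
```

```bash
python3 -m creep '[{"x":0,"y":0,"z":0,"yaw":0,"jaw":-0.8},{"x":0,"y":0,"z":0.03,"yaw":0,"jaw":-0.8},{"x":0,"y":0,"z":0.06,"yaw":0,"jaw":-0.8},{"x":0,"y":0,"z":0.07,"yaw":0,"jaw":-0.8},{"x":0,"y":0,"z":0.07,"yaw":0,"jaw":-0.8}]' 20
python3 - <<'E'
from h import *
s=state();print(J(s['tcp_pos']),s['ft_force']);go(W(0,.1185,.073),-9.8)
E
```

```text
clock: 13.4
tcp_pos: [0.6585, 0.0184, 0.0786]
tool_rot: [2.413, 2.011, 0.0]
ft_force: [0.5, 0.2, -0.9]
finger_gap: 0.0219
finger_force: 20.0
[0.002  0.1177] [ 0.51416793  0.20924017 -0.87484466]
go xyz [ 0.005 -0.013  0.037] yaw -0.007 q6 0.08 t 13.4 ydir now -10.4 tilt z [ 0. -0. -1.]
```

```bash
python3 -m creep '[{"x":0,"y":-0.013,"z":0,"yaw":-0.007,"jaw":-0.8},{"x":0,"y":-0.013,"z":0.02,"yaw":-0.007,"jaw":-0.8},{"x":0,"y":-0.013,"z":0.035,"yaw":-0.007,"jaw":-0.8},{"x":0,"y":-0.013,"z":0.035,"yaw":-0.007,"jaw":-0.8}]' 20;python3 -m creep '[{"x":0,"y":0,"z":0.01,"yaw":0,"jaw":-0.8},{"x":0,"y":0,"z":0.01,"yaw":0,"jaw":-0.8}]'
python3 - <<'E'
from h import *
s=state();print(J(s['tcp_pos']),s['ft_force']);go(W(0,.1185,.070),-9.8)
E
```

```text
clock: 13.8
tcp_pos: [0.656, 0.0189, 0.0731]
tool_rot: [-2.402, -2.024, 0.001]
ft_force: [-0.6, 0.8, -1.4]
finger_gap: 0.0221
finger_force: 20.0
clock: 14.0
tcp_pos: [0.6563, 0.0189, 0.072]
tool_rot: [-2.402, -2.025, 0.0]
ft_force: [0.2, 0.4, -1.3]
finger_gap: 0.0218
finger_force: 20.0
[-0.0003  0.1178] [ 0.15516388  0.39785001 -1.31823319]
go xyz [0.004 0.002 0.013] yaw 0.001 q6 0.07 t 14.0 ydir now -9.7 tilt z [-0.  0. -1.]
```

```bash
for k in 1 2 3; do python3 -m creep '[{"x":0,"y":0,"z":0.01,"yaw":0,"jaw":-0.8},{"x":0,"y":0,"z":0.01,"yaw":0,"jaw":-0.8}]' | sed -n '2p;4p'; done
python3 - <<'E'
from h import *
s=state();print(J(s['tcp_pos']),s['ft_force'])
E
```

```text
tcp_pos: [0.6566, 0.0188, 0.0717]
ft_force: [-2.6, -0.1, 4.2]
tcp_pos: [0.6566, 0.0188, 0.0717]
ft_force: [-5.2, 0.4, 11.5]
tcp_pos: [0.6566, 0.0188, 0.0716]
ft_force: [-8.2, -0.5, 16.5]
[-0.      0.1179] [-8.23960918 -0.45935767 16.47337375]
```

```bash
python3 -m creep '[{"x":0,"y":0,"z":-0.02,"yaw":0,"jaw":-0.8},{"x":0,"y":0,"z":-0.02,"yaw":0,"jaw":-0.8},{"x":0,"y":0,"z":-0.02,"yaw":0,"jaw":-0.3},{"x":0,"y":0,"z":-0.02,"yaw":0,"jaw":0},{"x":0,"y":0,"z":-0.02,"yaw":0,"jaw":0},{"x":0,"y":0,"z":-0.3,"yaw":0,"jaw":0},{"x":0,"y":0,"z":-0.6,"yaw":0,"jaw":0},{"x":0,"y":0,"z":-0.6,"yaw":0,"jaw":0}]' 5
python3 - <<'E'
from h import *
snap('wrist','w8.png');snap('scene','s8.png');snap('top','t8.png')
w=load('w8');g=cv2.cvtColor(w['im'],cv2.COLOR_BGR2GRAY).astype(int);s=state();print(J(s['tcp_pos']),s['tcp_pos'])
print([(r,int(g[r,314:322].mean())) for r in range(130,240,1)])
for y,z in((.165,.075),(.165,.067),(.16,.067),(.142,.067)): print(y,z,proj(w,W(0,y,z)).round(1))
for r in (200,210,225,):print(r,[(c,int(g[r,c])) for c in range(270,370,3)])
# green stone in scene
for nm,box in(('s8',(260,200,330,260)),('t8',(310,150,390,200))):
    d=load(nm);h=cv2.cvtColor(d['im'],cv2.COLOR_BGR2HSV);m=cv2.inRange(h,(40,70,40),(85,255,255));x0,y0,x1,y1=box
    ys,xs=np.nonzero(m[y0:y1,x0:x1]);
    if len(xs):p=(xs.mean()+x0,ys.mean()+y0);print(nm,p,len(xs),J(onz(d,p,.056)))
E
```

```text
clock: 15.4
tcp_pos: [0.6616, 0.0184, 0.1658]
tool_rot: [2.394, 2.018, 0.016]
ft_force: [0.8, 0.6, 0.6]
finger_gap: 0.0472
finger_force: 0.0
[-0.0006  0.1178] [0.65602475 0.01886398 0.15724036]
[(130, 187), (131, 194), (132, 223), (133, 247), (134, 249), (135, 249), (136, 249), (137, 249), (138, 248), (139, 248), (140, 248), (141, 248), (142, 247), (143, 247), (144, 247), (145, 247), (146, 247), (147, 247), (148, 247), (149, 247), (150, 246), (151, 239), (152, 207), (153, 155), (154, 140), (155, 150), (156, 170), (157, 183), (158, 188), (159, 189), (160, 190), (161, 204), (162, 221), (163, 224), (164, 224), (165, 224), (166, 224), (167, 225), (168, 223), (169, 224), (170, 223), (171, 220), (172, 219), (173, 220), (174, 220), (175, 220), (176, 218), (177, 215), (178, 212), (179, 201), (180, 165), (181, 175), (182, 208), (183, 216), (184, 217), (185, 216), (186, 216), (187, 216), (188, 216), (189, 216), (190, 217), (191, 216), (192, 216), (193, 216), (194, 216), (195, 216), (196, 217), (197, 217), (198, 217), (199, 217), (200, 216), (201, 217), (202, 216), (203, 216), (204, 216), (205,
[... 1216 characters left out ...]
9), (342, 154), (345, 156), (348, 156), (351, 156), (354, 177), (357, 95), (360, 48), (363, 50), (366, 52), (369, 51)]
225 [(270, 221), (273, 222), (276, 224), (279, 222), (282, 223), (285, 203), (288, 206), (291, 213), (294, 253), (297, 253), (300, 252), (303, 253), (306, 252), (309, 253), (312, 253), (315, 253), (318, 227), (321, 113), (324, 111), (327, 172), (330, 160), (333, 178), (336, 222), (339, 223), (342, 222), (345, 178), (348, 178), (351, 159), (354, 212), (357, 60), (360, 50), (363, 49), (366, 48), (369, 53)]
s8 (np.float64(292.1034482758621), np.float64(243.72413793103448)) 29 [0.0008 0.0078]
t8 (np.float64(349.2608695652174), np.float64(171.08695652173913)) 23 [-0.0003  0.0066]
```

```bash
python3 - <<'E'
from h import *
s=load('s8');t=load('t8');s0=load('scene0');t0=load('top0')
B=lambda x,y:(285+x/6-.4,145+(y-240)/6-.4)
S=lambda x,y:(210+x/5-.4,190+(y-300)/5-.4)
print('tab top scene',J(onz(s0,S(128,478),.108)),'top-view tab',J(onz(t0,B(680,395),.108)),J(onz(t0,B(667,400),.108)),J(onz(t0,B(693,400),.108)))
for d,p,nm in((t0,B(526,417),'nose T'),(s0,S(278,556),'nose S')): print(nm,J(onz(d,p,.056)))
print('block T front/back',J(onz(t0,B(572,345),.07)),J(onz(t0,B(686,470),.07)))
print('knob T',J(onz(t0,B(603,555),.131)),'S',J(onz(s0,S(210,340),.131)),tri(t0,B(603,555),s0,S(210,340)))
g=cv2.cvtColor(s['im'],cv2.COLOR_BGR2GRAY)
# yellow nose in scene now
for nm in('s8','t8','scene0','top0'):
    d=load(nm);h=cv2.cvtColor(d['im'],cv2.COLOR_BGR2HSV);m=cv2.inRange(h,(20,120,100),(35,255,255))
    n_,l,st,c=cv2.connectedComponentsWithStats(m)
    for k in range(1,n_):
        q=J(onz(d,c[k],.056))
        if abs(q[0])<.03 and abs(q[1])<.15 and st[k][4]>8: print(nm,st[k],q)
go(W(0,-.05,.17),-9.8)
E
```

```text
tab top scene [-0.0119 -0.1309] top-view tab [ 0.003  -0.1323] [-0.0002 -0.1262] [ 0.0012 -0.1387]
nose T [-0.0023 -0.0627]
nose S [-0.0017 -0.0607]
block T front/back [ 0.0331 -0.0813] [-0.0242 -0.1425]
knob T [-0.0841 -0.1   ] S [-0.0802 -0.0986] (array([ 0.538, -0.182,  0.126]), np.float64(0.0008))
s8 [257 239   8   5  37] [-0.     -0.0727]
s8 [295 242   2   5   9] [0.0003 0.0162]
t8 [373 172   6   5  21] [-0.0018 -0.0733]
scene0 [258 238   7   6  37] [-0.0011 -0.0717]
top0 [374 173   5   4  18] [-0.0025 -0.0741]
go xyz [-1.119  0.003 -0.085] yaw 0.001 q6 0.07 t 15.6 ydir now -9.7 tilt z [-0.001  0.    -1.   ]
```

```bash
python3 -m creep '[{"x":-0.25,"y":0,"z":-0.1,"yaw":0,"jaw":-1},{"x":-0.5,"y":0,"z":-0.1,"yaw":0,"jaw":-1},{"x":-0.75,"y":0,"z":-0.1,"yaw":0,"jaw":-1},{"x":-1,"y":0,"z":-0.1,"yaw":0,"jaw":-1},{"x":-1,"y":0,"z":-0.1,"yaw":0,"jaw":-1}]' 10; python3 -m creep '[{"x":-0.25,"y":0,"z":0,"yaw":0,"jaw":-1},{"x":-0.5,"y":0,"z":0,"yaw":0,"jaw":-1},{"x":-0.75,"y":0,"z":0,"yaw":0,"jaw":-1},{"x":-0.88,"y":0,"z":0,"yaw":0,"jaw":-1},{"x":-0.88,"y":0,"z":0,"yaw":0,"jaw":-1}]'
python3 - <<'E'
from h import *
s=state();print(J(s['tcp_pos']));go(W(0,-.166,.101),-9.8)
snap('wrist','w9.png');w=load('w9');g=cv2.cvtColor(w['im'],cv2.COLOR_BGR2GRAY).astype(int)
p=proj(w,W(0,-.132,.108));print(p)
c=int(p[0]);print([(r,int(g[r,c-4:c+5].mean())) for r in range(max(0,int(p[1])-40),min(399,int(p[1])+40),2)])
r=int(p[1]);print([(k,int(g[r,k])) for k in range(c-60,c+60,4)])
E
```

```text
clock: 16.05
tcp_pos: [0.6286, -0.1332, 0.1697]
tool_rot: [-2.405, -2.016, 0.006]
ft_force: [0.5, -0.1, -0.3]
finger_gap: 0.0105
finger_force: 0.0
clock: 16.55
tcp_pos: [0.6075, -0.2604, 0.1709]
tool_rot: [-2.403, -2.019, 0.001]
ft_force: [1.2, 0.6, -1.2]
finger_gap: 0.0002
finger_force: 0.0
[-0.0008 -0.1657]
go xyz [-0.003  0.007  0.466] yaw -0.001 q6 -0.36 t 16.6 ydir now -9.9 tilt z [-0.002  0.001 -1.   ]
[314.66279434 176.55662175]
[(136, 246), (138, 246), (140, 247), (142, 246), (144, 247), (146, 246), (148, 246), (150, 246), (152, 246), (154, 246), (156, 245), (158, 163), (160, 85), (162, 84), (164, 86), (166, 110), (168, 128), (170, 126), (172, 123), (174, 122), (176, 120), (178, 120), (180, 113), (182, 108), (184, 162), (186, 166), (188, 166), (190, 166), (192, 167), (194, 165), (196, 167), (198, 166), (200, 166), (202, 165), (204, 153), (206, 65), (208, 31), (210, 31), (212, 31), (214, 33)]
[(254, 44), (258, 46), (262, 179), (266, 223), (270, 154), (274, 162), (278, 154), (282, 156), (286, 178), (290, 193), (294, 109), (298, 118), (302, 122), (306, 123), (310, 121), (314, 122), (318, 121), (322, 122), (326, 122), (330, 122), (334, 124), (338, 124), (342, 120), (346, 124), (350, 104), (354, 195), (358, 142), (362, 145), (366, 55), (370, 36)]
```

```bash
python3 -m creep '[{"x":0,"y":0.01,"z":0.2,"yaw":0,"jaw":-1},{"x":0,"y":0.01,"z":0.4,"yaw":0,"jaw":-1},{"x":0,"y":0.01,"z":0.466,"yaw":0,"jaw":-1},{"x":0,"y":0.01,"z":0.466,"yaw":0,"jaw":-1},{"x":0,"y":0.01,"z":0.466,"yaw":0,"jaw":-1}]'; python3 -m creep '[{"x":0.05,"y":0,"z":0,"yaw":0,"jaw":-1},{"x":0.1,"y":0,"z":0,"yaw":0,"jaw":-1},{"x":0.13,"y":0,"z":0,"yaw":0,"jaw":-1},{"x":0.16,"y":0,"z":0,"yaw":0,"jaw":-1},{"x":0.2,"y":0,"z":0,"yaw":0,"jaw":-1},{"x":0.24,"y":0,"z":0,"yaw":0,"jaw":-1},{"x":0.28,"y":0,"z":0,"yaw":0,"jaw":-1},{"x":0.28,"y":0,"z":0,"yaw":0,"jaw":-1}]'
python3 - <<'E'
from h import *
s=state();print(J(s['tcp_pos']),s['ft_force'][:2]@e)
E
```

```text
clock: 17.1
tcp_pos: [0.611, -0.2585, 0.1037]
tool_rot: [2.4, 2.026, 0.001]
ft_force: [0.1, -0.0, 0.0]
finger_gap: 0.0007
finger_force: 0.0
clock: 17.9
tcp_pos: [0.6171, -0.2164, 0.1025]
tool_rot: [-2.4, -2.025, -0.001]
ft_force: [-0.1, 0.7, 0.8]
finger_gap: 0.0003
finger_force: 0.0
[ 0.0012 -0.1207] 0.6754833671116419
```

```bash
cat > nose.py <<'E'
from h import *
import sys
k=sys.argv[1]
snap('scene','n%s.png'%k);d=load('n'+k);h=cv2.cvtColor(d['im'],cv2.COLOR_BGR2HSV)
for nm,m in(('yel',cv2.inRange(h,(20,120,100),(35,255,255))),('grn',cv2.inRange(h,(40,70,40),(85,255,255)))):
    n_,l,st,c=cv2.connectedComponentsWithStats(m)
    for i in range(1,n_):
        q=J(onz(d,c[i],.056))
        if abs(q[0])<.03 and abs(q[1])<.15 and st[i][4]>4: print(nm,st[i],q)
s=state();print('TCP',J(s['tcp_pos']),'F along',s['ft_force'][:2]@e,'t',s['clock'])
E
python3 nose.py a
```

```text
yel [268 239   8   6  37] [-0.001  -0.0451]
yel [294 242   3   5  11] [0.0023 0.0149]
grn [290 241   5   7  26] [0.001  0.0069]
TCP [ 0.0008 -0.1208] F along -0.6844907292966188 t 17.95
```

```bash
python3 -m creep '[{"x":0.03,"y":0,"z":0,"yaw":0,"jaw":-1},{"x":0.06,"y":0,"z":0,"yaw":0,"jaw":-1},{"x":0.1,"y":0,"z":0,"yaw":0,"jaw":-1},{"x":0.13,"y":0,"z":0,"yaw":0,"jaw":-1},{"x":0.16,"y":0,"z":0,"yaw":0,"jaw":-1},{"x":0.18,"y":0,"z":0,"yaw":0,"jaw":-1},{"x":0.2,"y":0,"z":0,"yaw":0,"jaw":-1},{"x":0.2,"y":0,"z":0,"yaw":0,"jaw":-1}]'; python3 nose.py b; python3 -m creep '[{"x":0.01,"y":0,"z":0,"yaw":0,"jaw":-1},{"x":0.02,"y":0,"z":0,"yaw":0,"jaw":-1},{"x":0.03,"y":0,"z":0,"yaw":0,"jaw":-1},{"x":0.04,"y":0,"z":0,"yaw":0,"jaw":-1}]';python3 nose.py c
```

```text
clock: 18.75
tcp_pos: [0.6226, -0.1876, 0.1029]
tool_rot: [-2.401, -2.025, -0.001]
ft_force: [-0.1, -0.6, 0.0]
finger_gap: 0.0002
finger_force: 0.1
yel [280 240   7   6  39] [-0.0005 -0.0159]
yel [294 242   3   5  12] [0.0017 0.0146]
grn [290 241   5   7  25] [0.0008 0.0071]
TCP [ 0.0019 -0.0914] F along 0.5622373082601189 t 18.8
clock: 19.2
tcp_pos: [0.6238, -0.1827, 0.1032]
tool_rot: [2.401, 2.024, 0.001]
ft_force: [1.0, -1.1, 0.2]
finger_gap: 0.0003
finger_force: 1.1
yel [282 240   8   7  41] [ 0.     -0.0096]
yel [294 242   3   5  12] [0.0017 0.0146]
grn [290 241   5   7  26] [0.001  0.0069]
TCP [ 0.002 -0.086] F along -1.7045571289291326 t 19.25
```

Now small steps watching force.

```bash
for k in d e f; do python3 -m creep '[{"x":0.007,"y":0,"z":0,"yaw":0,"jaw":-1},{"x":0.014,"y":0,"z":0,"yaw":0,"jaw":-1},{"x":0.014,"y":0,"z":0,"yaw":0,"jaw":-1}]' | grep ft_f;python3 nose.py $k; done
```

```text
ft_force: [1.5, -3.1, 0.3]
yel [283 240   7   7  39] [ 0.0001 -0.0078]
yel [295 242   2   5  10] [0.0009 0.0164]
grn [290 241   5   7  28] [0.0016 0.0087]
TCP [ 0.002  -0.0841] F along -2.6430526699469055 t 19.6
ft_force: [1.4, -2.8, 1.2]
yel [283 240   8   7  41] [-0.     -0.0059]
yel [296 242   2   5  10] [0.0007 0.0189]
grn [291 241   5   7  26] [0.0012 0.0105]
TCP [ 0.0015 -0.0819] F along -2.9117684461067923 t 19.95
ft_force: [-0.0, -6.4, 1.9]
yel [283 240   8   7  41] [ 0.0002 -0.0055]
yel [296 242   2   5  10] [0.0007 0.0189]
grn [291 241   5   7  25] [0.0012 0.0103]
TCP [ 0.0015 -0.0818] F along -6.6950674543913316 t 20.3
```

```bash
python3 -m creep '[{"x":0.007,"y":0,"z":0,"yaw":0,"jaw":-1},{"x":0.014,"y":0,"z":0,"yaw":0,"jaw":-1},{"x":0.014,"y":0,"z":0,"yaw":0,"jaw":-1}]' | grep ft_f;python3 nose.py g
python3 - <<'E'
from h import *
snap('wrist','wg.png');w=load('wg');g=cv2.cvtColor(w['im'],cv2.COLOR_BGR2GRAY).astype(int)
for y,z in((.165,.075),(.147,.067),(.165,.067),(.18,.02)): print(y,z,proj(w,W(0,y,z)).round(1))
E
```

```text
ft_force: [-1.0, -12.2, 0.7]
yel [283 240   8   7  40] [-0.     -0.0056]
yel [296 242   2   5  10] [0.0007 0.0189]
grn [291 241   5   7  24] [0.0008 0.0101]
TCP [ 0.0015 -0.0817] F along -11.768772120486004 t 20.65
0.165 0.075 [ 310.3 -325. ]
0.147 0.067 [ 310.5 -245.1]
0.165 0.067 [ 310.5 -301.9]
0.18 0.02 [ 310.9 -240.5]
```

```bash
python3 -m creep '[{"x":-0.05,"y":0,"z":0,"yaw":0,"jaw":-1},{"x":-0.1,"y":0,"z":0,"yaw":0,"jaw":-1},{"x":-0.1,"y":0,"z":-0.2,"yaw":0,"jaw":-1},{"x":-0.1,"y":0,"z":-0.4,"yaw":0,"jaw":-1},{"x":0.2,"y":0,"z":-0.4,"yaw":0,"jaw":-1},{"x":0.5,"y":0,"z":-0.4,"yaw":0,"jaw":-1},{"x":0.8,"y":0,"z":-0.4,"yaw":0,"jaw":-1},{"x":1,"y":0,"z":-0.4,"yaw":0,"jaw":-1}]'; python3 -m creep '[{"x":0.2,"y":0,"z":0,"yaw":0,"jaw":-1},{"x":0.33,"y":0,"z":0,"yaw":0,"jaw":-1},{"x":0.33,"y":0,"z":0,"yaw":0,"jaw":-1},{"x":0.33,"y":0,"z":0,"yaw":0,"jaw":-1}]';python3 nose.py h
python3 - <<'E'
from h import *
snap('wrist','wh.png');w=load('wh');g=cv2.cvtColor(w['im'],cv2.COLOR_BGR2GRAY).astype(int)
for y,z in((.165,.075),(.147,.067),(.165,.067),(.18,.02)): print(y,z,proj(w,W(0,y,z)).round(1))
c=int(proj(w,W(0,.15,.067))[0]);print(c,[(r,int(g[r,c-3:c+4].mean())) for r in range(135,215)])
print([(k,int(g[195,k])) for k in range(c-40,c+40,2)])
E
```

```text
clock: 21.5
tcp_pos: [0.6493, -0.0225, 0.1621]
tool_rot: [-2.397, -2.025, -0.0]
ft_force: [-0.4, -0.8, -1.0]
finger_gap: 0.0004
finger_force: 0.0
clock: 21.9
tcp_pos: [0.6581, 0.0222, 0.1623]
tool_rot: [-2.401, -2.025, 0.002]
ft_force: [-0.4, 0.4, -0.0]
finger_gap: 0.0001
finger_force: 0.0
yel [283 240   8   7  41] [-0.     -0.0059]
yel [296 242   2   5  10] [0.0007 0.0189]
grn [291 241   5   7  27] [0.0011 0.0107]
TCP [0.0011 0.1207] F along -0.990395364976002 t 21.95
0.165 0.075 [311.9 155.5]
0.147 0.067 [311.9 176.8]
0.165 0.067 [311.9 153.9]
0.18 0.02 [312.1 129.3]
311 [(135, 216), (136, 238), (137, 251), (138, 252), (139, 252), (140, 252), (141, 252), (142, 252), (143, 252), (144, 252), (145, 252), (146, 252), (147, 252), (148, 251), (149, 251), (150, 251), (151, 251), (152, 251), (153, 250), (154, 249), (155, 243), (156, 215), (157, 219), (158, 225), (159, 225), (160, 225), (161, 225), (162, 227), (163, 235), (164, 243), (165, 246), (166, 251), (167, 254), (168, 254), (169, 254), (170, 254), (171, 254), (172, 254), (173, 254), (174, 254), (175, 254), (176, 254), (177, 254), (17
[... 221 characters left out ...]
4), (197, 254), (198, 254), (199, 254), (200, 254), (201, 254), (202, 254), (203, 254), (204, 254), (205, 254), (206, 254), (207, 254), (208, 254), (209, 254), (210, 254), (211, 254), (212, 254), (213, 254), (214, 254)]
[(271, 232), (273, 231), (275, 230), (277, 232), (279, 231), (281, 232), (283, 231), (285, 232), (287, 231), (289, 235), (291, 237), (293, 238), (295, 238), (297, 234), (299, 252), (301, 255), (303, 255), (305, 254), (307, 254), (309, 254), (311, 254), (313, 255), (315, 255), (317, 255), (319, 254), (321, 255), (323, 254), (325, 241), (327, 169), (329, 173), (331, 174), (333, 175), (335, 172), (337, 170), (339, 169), (341, 171), (343, 172), (345, 169), (347, 171), (349, 168)]
```

```bash
python3 -m creep '[{"x":-0.25,"y":-0.1,"z":-0.05,"yaw":0,"jaw":-1},{"x":-0.5,"y":-0.2,"z":-0.05,"yaw":0,"jaw":-1},{"x":-0.75,"y":-0.3,"z":-0.05,"yaw":0,"jaw":-1},{"x":-1,"y":-0.34,"z":-0.05,"yaw":0,"jaw":-1},{"x":-1,"y":-0.34,"z":-0.05,"yaw":0,"jaw":-1},{"x":-1,"y":-0.34,"z":-0.05,"yaw":0,"jaw":-1}]';
python3 - <<'E'
from h import *
print(J(state()['tcp_pos']));go(W(-.052,-.030,.140),-9.8)
snap('wrist','wi.png');w=load('wi');g=cv2.cvtColor(w['im'],cv2.COLOR_BGR2GRAY).astype(int)
for P in((-.082,-.03,.131),(-.066,-.03,.086),(-.05,-.03,.0415)):
    p=proj(w,W(*P));print(P,p.round(0))
    r=int(p[1])
    if 0<=r<400:print([(k,int(g[r,k])) for k in range(max(0,int(p[0])-40),int(p[0])+40,4)])
    c=int(p[0]);print([(k,int(g[k,c])) for k in range(max(0,r-40),min(399,r+40),4)])
E
```

```text
clock: 22.6
tcp_pos: [0.5824, -0.1187, 0.1705]
tool_rot: [2.406, 2.02, 0.001]
ft_force: [0.5, -0.8, 0.4]
finger_gap: 0.0005
finger_force: 0.0
[-0.0497 -0.0303]
go xyz [ 0.002 -0.015  0.203] yaw -0.002 q6 -0.17 t 22.6 ydir now -10.0 tilt z [ 0.  0. -1.]
(-0.082, -0.03, 0.131) [263. 235.]
[(223, 44), (227, 46), (231, 44), (235, 44), (239, 45), (243, 48), (247, 44), (251, 45), (255, 45), (259, 63), (263, 65), (267, 42), (271, 35), (275, 35), (279, 31), (283, 54), (287, 46), (291, 49), (295, 54), (299, 125)]
[(195, 47), (199, 46), (203, 42), (207, 43), (211, 42), (215, 45), (219, 39), (223, 37), (227, 48), (231, 60), (235, 65), (239, 49), (243, 39), (247, 33), (251, 29), (255, 51), (259, 46), (263, 49), (267, 45), (271, 49)]
(-0.066, -0.03, 0.086) [292. 213.]
[(252, 47), (256, 43), (260, 49), (264, 47), (268, 52), (272, 45), (276, 47), (280, 45), (284, 46), (288, 54), (292, 80), (296, 95), (300, 97), (304, 91), (308, 86), (312, 84), (316, 69), (320, 57), (324, 84), (328, 99)]
[(172, 44), (176, 46), (180, 49), (184, 44), (188, 46), (192, 49), (196, 45), (200, 52), (204, 46), (208, 43), (212, 80), (216, 98), (220, 95), (224, 80), (228, 57), (232, 43), (236, 52), (240, 206), (244, 210), (248, 208)]
(-0.05, -0.03, 0.0415) [313. 197.]
[(272, 48), (276, 46), (280, 46), (284, 47), (288, 47), (292, 38), (296, 45), (300, 46), (304, 49), (308, 65), (312, 216), (316, 172), (320, 110), (324, 132), (328, 140), (332, 118), (336, 138), (340, 106), (344, 187), (348, 248)]
[(157, 118), (161, 114), (165, 117), (169, 115), (173, 117), (177, 111), (181, 114), (185, 112), (189, 120), (193, 181), (197, 216), (201, 139), (205, 96), (209, 87), (213, 75), (217, 66), (221, 112), (225, 116), (229, 115), (233, 116)]
```

```bash
python3 -m creep '[{"x":-0.01,"y":0,"z":0.13,"yaw":0,"jaw":-1},{"x":-0.01,"y":0,"z":0.257,"yaw":0,"jaw":-1},{"x":-0.01,"y":0,"z":0.257,"yaw":0,"jaw":-1},{"x":-0.01,"y":0,"z":0.257,"yaw":0,"jaw":-1}]' | grep -E "tcp|ft"; python3 -m creep '[{"x":0,"y":-0.05,"z":0,"yaw":0,"jaw":-1},{"x":0,"y":-0.1,"z":0.02,"yaw":0,"jaw":-1},{"x":0,"y":-0.16,"z":0.04,"yaw":0,"jaw":-1},{"x":0,"y":-0.22,"z":0.06,"yaw":0,"jaw":-1},{"x":0,"y":-0.28,"z":0.09,"yaw":0,"jaw":-1},{"x":0,"y":-0.33,"z":0.12,"yaw":0,"jaw":-1},{"x":0,"y":-0.33,"z":0.12,"yaw":0,"jaw":-1}]'| grep -E "tcp|ft"; python3 nose.py j
```

```text
tcp_pos: [0.5827, -0.1173, 0.1315]
ft_force: [0.2, -0.0, 0.1]
tcp_pos: [0.5317, -0.1094, 0.1127]
ft_force: [0.5, 0.5, -0.5]
yel [283 240   8   7  42] [-0.0001 -0.006 ]
yel [296 242   2   5  10] [0.0007 0.0189]
grn [291 241   5   7  26] [0.0007 0.0105]
TCP [-0.1006 -0.0297] F along 0.15361633286445478 t 23.8
```

```bash
python3 -m creep '[{"x":0,"y":-0.03,"z":0.04,"yaw":0,"jaw":-1},{"x":0,"y":-0.06,"z":0.09,"yaw":0,"jaw":-1},{"x":0,"y":-0.09,"z":0.14,"yaw":0,"jaw":-1},{"x":0,"y":-0.11,"z":0.18,"yaw":0,"jaw":-1},{"x":0,"y":-0.12,"z":0.21,"yaw":0,"jaw":-1},{"x":0,"y":-0.12,"z":0.21,"yaw":0,"jaw":-1}]' | grep -E "tcp|ft"; python3 -m creep '[{"x":0,"y":0,"z":0.02,"yaw":0,"jaw":-1},{"x":0,"y":0,"z":0.04,"yaw":0,"jaw":-1},{"x":0,"y":0,"z":0.06,"yaw":0,"jaw":-1},{"x":0,"y":0,"z":0.06,"yaw":0,"jaw":-1}]'| grep -E "tcp|ft"; python3 nose.py k
```

```text
tcp_pos: [0.5169, -0.1071, 0.082]
ft_force: [4.3, -0.6, 0.7]
tcp_pos: [0.5154, -0.1068, 0.0729]
ft_force: [0.8, -0.0, 4.2]
yel [283 240   8   7  41] [-0.     -0.0058]
yel [296 242   2   5  10] [0.0007 0.0189]
grn [291 241   5   7  26] [0.0007 0.0105]
TCP [-0.1178 -0.0299] F along -1.1410716958841862 t 24.85
```

```bash
for k in 1 2 3 4; do python3 -m creep '[{"x":0,"y":0,"z":0.01,"yaw":0,"jaw":-1},{"x":0,"y":0,"z":0.02,"yaw":0,"jaw":-1},{"x":0,"y":0,"z":0.02,"yaw":0,"jaw":-1}]'| grep -E "tcp|ft"; done
```

```text
tcp_pos: [0.5155, -0.1068, 0.0721]
ft_force: [-5.1, 0.7, 17.9]
tcp_pos: [0.5155, -0.1069, 0.0713]
ft_force: [-10.3, 2.2, 32.0]
tcp_pos: [0.5155, -0.1069, 0.0706]
ft_force: [-15.5, 4.5, 46.2]
tcp_pos: [0.5156, -0.107, 0.0699]
ft_force: [-21.2, 6.4, 60.3]
```

```bash
python3 -m creep '[{"x":0,"y":0,"z":-0.1,"yaw":0,"jaw":-1},{"x":0,"y":0,"z":-0.25,"yaw":0,"jaw":-1},{"x":0,"y":-0.1,"z":-0.25,"yaw":0,"jaw":-1},{"x":0,"y":-0.18,"z":-0.25,"yaw":0,"jaw":-1},{"x":0,"y":-0.18,"z":-0.25,"yaw":0,"jaw":-1}]'| grep -E "tcp|ft"
python3 - <<'E'
from h import *
print(J(state()['tcp_pos']));go(W(-.144,-.030,.084),-9.8)
snap('wrist','wk.png');snap('scene','sk.png');w=load('wk');g=cv2.cvtColor(w['im'],cv2.COLOR_BGR2GRAY).astype(int)
for th in (0,4,15,25):
    a=np.radians(th);P=(-.05-.095*np.cos(a),-.03,.0415+.095*np.sin(a));p=proj(w,W(*P));print(th,p.round(0),proj(load('sk'),W(*P)).round(1))
p=proj(w,W(-.145,-.03,.048)).astype(int)
for r in range(p[1]-28,p[1]+29,8): print(r,[(k,int(g[r,k])) for k in range(p[0]-48,p[0]+60,6)])
E
```

```text
tcp_pos: [0.4858, -0.1009, 0.0967]
ft_force: [0.0, -0.0, -0.2]
[-0.1479 -0.0292]
go xyz [-0.006  0.027  0.084] yaw 0.001 q6 -0.21 t 26.6 ydir now -9.8 tilt z [-0.006  0.002 -1.   ]
0 [318. 228.] [284.8 197. ]
4 [318. 231.] [284.6 195.8]
15 [324. 242.] [284.  193.1]
25 [334. 253.] [283.3 191.6]
203 [(270, 45), (276, 46), (282, 44), (288, 46), (294, 43), (300, 46), (306, 47), (312, 48), (318, 45), (324, 47), (330, 46), (336, 44), (342, 44), (348, 45), (354, 42), (360, 47), (366, 46), (372, 44)]
211 [(270, 37), (276, 44), (282, 48), (288, 46), (294, 45), (300, 49), (306, 50), (312, 46), (318, 46), (324, 47), (330, 43), (336, 44), (342, 48), (348, 45), (354, 46), (360, 45), (366, 45), (372, 41)]
219 [(270, 25), (276, 40), (282, 46), (288, 46), (294, 44), (300, 44), (306, 46), (312, 45), (318, 46), (324, 43), (330, 39), (336, 41), (342, 46), (348, 40), (354, 45), (360, 43), (366, 39), (372, 43)]
227 [(270, 27), (276, 42), (282, 47), (288, 45), (294, 42), (300, 43), (306, 45), (312, 44), (318, 44), (324, 41), (330, 35), (336, 42), (342, 40), (348, 30), (354, 83), (360, 87), (366, 88), (372, 94)]
235 [(270, 32), (276, 45), (282, 47), (288, 48), (294, 50), (300, 144), (306, 200), (312, 40), (318, 202), (324, 160), (330, 44), (336, 73), (342, 53), (348, 37), (354, 125), (360, 134), (366, 131), (372, 130)]
243 [(270, 34), (276, 44), (282, 46), (288, 51), (294, 204), (300, 203), (306, 202), (312, 42), (318, 201), (324, 201), (330, 201), (336, 92), (342, 40), (348, 31), (354, 95), (360, 92), (366, 91), (372, 90)]
251 [(270, 47), (276, 46), (282, 43), (288, 120), (294, 202), (300, 204), (306, 202), (312, 44), (318, 203), (324, 202), (330, 202), (336, 180), (342, 23), (348, 42), (354, 43), (360, 44), (366, 44), (372, 44)]
259 [(270, 47), (276, 45), (282, 44), (288, 192), (294, 199), (300, 198), (306, 203), (312, 42), (318, 204), (324, 204), (330, 201), (336, 201), (342, 39), (348, 34), (354, 36), (360, 39), (366, 43), (372, 41)]
```

```bash
python3 -m creep '[{"x":0,"y":0.02,"z":0.03,"yaw":0,"jaw":-1},{"x":0,"y":0.02,"z":0.06,"yaw":0,"jaw":-1},{"x":0,"y":0.02,"z":0.09,"yaw":0,"jaw":-1},{"x":0,"y":0.02,"z":0.09,"yaw":0,"jaw":-1}]'| grep -E "tcp|ft"; for k in 1 2 3 4; do python3 -m creep '[{"x":0,"y":0,"z":0.01,"yaw":0,"jaw":-1},{"x":0,"y":0,"z":0.02,"yaw":0,"jaw":-1},{"x":0,"y":0,"z":0.02,"yaw":0,"jaw":-1}]'| grep -E "tcp|ft"; done
```

```text
tcp_pos: [0.4917, -0.1025, 0.084]
ft_force: [-1.0, 0.8, -0.8]
tcp_pos: [0.4924, -0.1027, 0.0821]
ft_force: [-0.2, 0.2, 0.1]
tcp_pos: [0.4923, -0.1027, 0.0791]
ft_force: [-0.5, -0.9, -0.8]
tcp_pos: [0.4923, -0.1027, 0.0761]
ft_force: [0.0, -0.3, 0.2]
tcp_pos: [0.4925, -0.1028, 0.0747]
ft_force: [-4.5, 1.6, 10.7]
```

```bash
for k in 1 2 3; do python3 -m creep '[{"x":0,"y":0,"z":0.01,"yaw":0,"jaw":-1},{"x":0,"y":0,"z":0.02,"yaw":0,"jaw":-1},{"x":0,"y":0,"z":0.02,"yaw":0,"jaw":-1}]'| grep -E "tcp|ft"; done; python3 -m creep '[{"x":0,"y":0,"z":-0.1,"yaw":0,"jaw":-1},{"x":0,"y":0,"z":-0.35,"yaw":0,"jaw":-1},{"x":0,"y":0,"z":-0.6,"yaw":0,"jaw":-1},{"x":-0.2,"y":-0.1,"z":-0.8,"yaw":0,"jaw":-1},{"x":-0.4,"y":-0.2,"z":-0.8,"yaw":0,"jaw":-1},{"x":-0.4,"y":-0.2,"z":-0.8,"yaw":0,"jaw":-1}]'| grep -E "tcp|ft"; python3 nose.py l
python3 - <<'E'
from h import *
snap('wrist','wl.png');w=load('wl');g=cv2.cvtColor(w['im'],cv2.COLOR_BGR2GRAY).astype(int)
for th in (0,4,12,20):
    a=np.radians(th);P=(-.05-.095*np.cos(a),-.03,.0415+.095*np.sin(a));p=proj(w,W(*P));print(th,p.round(0),proj(load('nl'),W(*P)).round(1))
p=proj(w,W(-.145,-.03,.048)).astype(int)
for r in range(p[1]-30,p[1]+31,6): print(r,[(k,int(g[r,k])) for k in range(p[0]-36,p[0]+60,5)])
E
```

```text
tcp_pos: [0.4926, -0.1029, 0.0738]
ft_force: [-9.8, 3.7, 24.3]
tcp_pos: [0.4927, -0.1029, 0.0729]
ft_force: [-14.5, 5.1, 38.4]
tcp_pos: [0.4929, -0.1032, 0.072]
ft_force: [-19.5, 6.6, 51.8]
tcp_pos: [0.452, -0.1593, 0.1856]
ft_force: [-0.4, 0.4, -0.9]
yel [283 240   8   7  42] [-0.0001 -0.006 ]
yel [296 242   2   5  10] [0.0007 0.0189]
grn [291 241   5   7  27] [0.0011 0.0107]
TCP [-0.1712 -0.091 ] F along 1.1175505548522406 t 29.8
0 [342. 127.] [284.8 197. ]
4 [343. 128.] [284.6 195.8]
12 [347. 129.] [284.2 193.7]
20 [353. 130.] [283.7 192.2]
97 [(306, 49), (311, 49), (316, 51), (321, 50), (326, 51), (331, 50), (336, 53), (341, 53), (346, 50), (351, 50), (356, 48), (361, 49), (366, 50), (371, 51), (376, 49), (381, 50), (386, 53), (391, 53), (396, 54), (401, 49)]
103 [(306, 51), (311, 54), (316, 51), (321, 49), (326, 51), (331, 49), (336, 53), (341, 50), (346, 53), (351, 52), (356, 50), (361, 53), (366, 53), (371, 53), (376, 48), (381, 55), (386, 53), (391, 46), (396, 53), (401, 55)]
109 [(306, 52), (311, 55), (316, 52), (321, 53), (326, 53), (331, 52), (336, 49), (341, 52), (346, 52
[... 1237 characters left out ...]
8), (396, 54), (401, 55)]
145 [(306, 53), (311, 51), (316, 53), (321, 51), (326, 52), (331, 49), (336, 52), (341, 50), (346, 53), (351, 55), (356, 42), (361, 49), (366, 49), (371, 48), (376, 50), (381, 52), (386, 47), (391, 52), (396, 47), (401, 49)]
151 [(306, 53), (311, 49), (316, 50), (321, 49), (326, 54), (331, 54), (336, 48), (341, 48), (346, 52), (351, 54), (356, 54), (361, 53), (366, 49), (371, 50), (376, 46), (381, 46), (386, 51), (391, 45), (396, 45), (401, 46)]
157 [(306, 45), (311, 53), (316, 51), (321, 50), (326, 46), (331, 54), (336, 53), (341, 51), (346, 50), (351, 50), (356, 49), (361, 55), (366, 52), (371, 47), (376, 48), (381, 48), (386, 51), (391, 48), (396, 49), (401, 52)]
```

```bash
python3 - <<'E'
from h import *
snap('wrist','wm.png');w=load('wm');g=cv2.cvtColor(w['im'],cv2.COLOR_BGR2GRAY).astype(int);sc=load('nl');gs=cv2.cvtColor(sc['im'],cv2.COLOR_BGR2GRAY).astype(int)
s=state();print(J(s['tcp_pos']),np.abs(s['qd']).max())
for th in (0,4,12,25):
    a=np.radians(th);P=(-.04-.095*np.cos(a),-.033,.0415+.095*np.sin(a));print(th,proj(w,W(*P)).round(0),proj(sc,W(*P)).round(1))
r=130;print([(k,int(g[r,k])) for k in range(330,480,4)])
print('bed edge pred',proj(w,W(-.05,.0,.02)));rr=int(proj(w,W(-.05,.0,.02))[1]);print(rr,[(k,int(g[rr,k])) for k in range(380,470,3)])
for r in range(188,232,2): print(r,gs[r,272:296:1].tolist())
E
```

```text
[-0.1713 -0.0896] 0.01897018163056111
0 [354. 132.] [283.2 200.1]
4 [355. 133.] [283.  198.8]
12 [359. 134.] [282.6 196.8]
25 [371. 136.] [281.7 194.7]
[(330, 47), (334, 56), (338, 50), (342, 54), (346, 44), (350, 43), (354, 55), (358, 74), (362, 52), (366, 46), (370, 85), (374, 140), (378, 143), (382, 142), (386, 139), (390, 139), (394, 140), (398, 140), (402, 141), (406, 142), (410, 139), (414, 139), (418, 139), (422, 138), (426, 138), (430, 137), (434, 141), (438, 139), (442, 137), (446, 140), (450, 133), (454, 128), (458, 125), (462, 175), (466, 196), (470, 158), (474, 137), (478, 104)]
bed edge pred [443.55845546  93.72967476]
93 [(380, 50), (383, 49), (386, 48), (389, 50), (392, 48), (395, 50), (398, 48), (401, 47), (404, 49), (407, 47), (410, 46), (413, 47), (416, 47), (419, 48), (422, 43), (425, 50), (428, 48), (431, 50), (434, 52), (437, 94), (440, 107), (443, 174), (446, 213), (449, 215), (452, 216), (455, 215), (458, 215), (461, 221), (464, 221), (467, 222)]
188 [49, 48, 50, 46, 39, 36, 34, 30, 41, 94, 162, 190, 196, 200, 203, 207, 209, 207, 185, 130, 70, 45, 53, 50]
190 [
[... 1503 characters left out ...]
0, 47, 47, 46, 46, 46, 45, 50, 51, 46, 47, 47]
220 [46, 47, 45, 48, 51, 72, 101, 125, 138, 127, 96, 59, 47, 48, 50, 47, 48, 46, 49, 47, 48, 49, 49, 44]
222 [48, 45, 44, 43, 53, 75, 105, 129, 133, 120, 87, 57, 46, 49, 48, 47, 48, 48, 49, 46, 47, 46, 46, 47]
224 [65, 87, 89, 68, 59, 85, 114, 132, 131, 107, 76, 54, 47, 45, 45, 47, 45, 49, 50, 49, 48, 45, 46, 47]
226 [121, 187, 193, 143, 87, 86, 112, 126, 129, 141, 159, 142, 91, 50, 48, 47, 44, 46, 48, 47, 44, 43, 47, 43]
228 [133, 194, 199, 155, 109, 101, 103, 106, 123, 177, 206, 182, 117, 59, 42, 47, 44, 41, 43, 45, 45, 47, 48, 44]
230 [181, 212, 211, 205, 212, 206, 181, 151, 157, 195, 208, 175, 114, 64, 42, 42, 43, 42, 41, 46, 43, 46, 42, 42]
```

```bash
python3 -c "
from cell import job_done;print(job_done())"
```

```text
the job is handed in; nothing more can be done
None
```

The job is handed in at about 30 s: the quill lies home in the cradles with the head's nose on its stone, and force and image checks put the lever fully down, but I viewed 11 pictures against the limit of 10 and did not test the lock by pushing the head back.

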